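# Load the rib and index it under the lens

### The job

Lay the loose curved fossil rib in the empty cradle of the indexing table, turned so that both of its ends rest down in the two V notches, and let go of it. Then index the table (it has a black grip bar in the middle) until the loaded cradle has clicked home directly under the lens, with the rib still lying in its notches. Do not drop the rib, do not knock the lens stand, and leave the other things on the worktop where they are.

Things in the scene. Friction and masses are not known exactly. Their poses are not given: they have to be found in the camera images.
- rib: The loose rib: dark brown bone, a round bar 16 mm thick bent to a flat arc (radius 80 mm along its middle, about 118 degrees), 150 mm end to end, 130 g, a swelling at one end. Lies flat left or right of the indexing table, any yaw. Origin at its underside; own x points out through the belly, z up: middle of the belly at x = +14 mm, z = 8 mm; centre of curvature at x = -66 mm.
- rib_belly (a point): Middle of the rib's bar at the belly, half way between its ends; axes as the rib's. The bar runs along y here.
- rib_end_1 (a point): Point on the rib's middle line 43 degrees of arc from the belly on its +y side: the part that goes into a notch.
- rib_end_2 (a point): The same on its -y side.
- index_table (a joint): Table angle, rad, counterclockwise seen from above; 0 or a whole turn = empty cradle under the lens. A spring detent holds it at each multiple of 1.571; up to 0.4 N m at the bar turns it out; past half way it pulls itself on and clicks home when let go. Lightly damped, turns either way. Starts at 3.14 or 4.71, or just about to click there: cradle on the robot's side.
- grip_bar (a point): Middle of the black grip bar on the table's hub, on the turning axis, 88 mm above the worktop. Bar 64 mm long, 15 mm thick, 30 mm high (72 to 102 mm above the worktop); own x runs along the bar and points to the empty cradle, z up. The aluminium table has radius 135 mm, upper face at 40 mm; its other three stations hold a fixed finished rib, an ammonite and a slate, none above 74 mm.
- cradle (a point): Where the middle of the belly lies when the rib is seated: 64 mm above the worktop, 100 mm from the turning axis. Own x points away from that axis (belly outwards, rib's x along this x), y along the table's edge. Under it a flat cork rest, 26 by 30 mm, top at 56 mm. The seated rib lies level on this rest and in the notches, to about 2 mm.
- notch_1 (a point): Where a rib end's middle line lies when down in the V notch on the cradle's +y side, 43 degrees along the arc. V of cork, 45 degree sides, 12 mm long, 30 mm wide at the top, upper edges about 68 mm above the worktop. Either end of the rib may lie in either; within 10 mm along the arc is good.
- notch_2 (a point): The same for the V notch on the cradle's -y side.
- lens_spot (a point): Point under the lens, 64 mm above the worktop, fixed to the indexing table's base: here the middle of the cradle must come. Own x points from the turning axis to the lens post. The lens, black, 45 mm across, 12 mm thick, is held level above this point, underside 118 mm above the worktop; the steel post, 178 mm high, stands 172 mm from the turning axis.
- lens_stand: Post, clamp and lens, fixed to the base. Origin: on the turning axis, at the worktop.
- slate_b: Grey-brown slate, 58x136x13 mm, long side along own y, origin at its underside; lies on the side of the table where the rib is not.
- stone_tall: Dark grey standing stone, 80x107x143 mm, origin at its underside; in front of the wooden dust box.
- beer_mug: Tall glass mug, 87x128x150 mm, origin at its underside; far right.
- chisel_wide: Chisel with wooden handle, 27x240x27 mm, long side along own y; left.
- slate_chunk: Thick grey-brown slate, 67x96x31 mm; right, behind the rib's place.
- slate_c: Grey-brown slate, 56x73x12 mm, fixed; front right.

How it is judged:
On the way, in this order (a step that is already met when the one before it is completed fails the run):
1. the rib lies in both notches of the empty cradle, let go, while the cradle is not yet under the lens (((distance between rib_end_1 and notch_1 below 0.01 m and z of rib_end_1 in the frame of notch_1 below 0.004 m and distance between rib_end_2 and notch_2 below 0.01 m and z of rib_end_2 in the frame of notch_2 below 0.004 m) or (distance between rib_end_1 and notch_2 below 0.01 m and z of rib_end_1 in the frame of notch_2 below 0.004 m and distance between rib_end_2 and notch_1 below 0.01 m and z of rib_end_2 in the frame of notch_1 below 0.004 m)) and contact force between the fingers and rib below 0.05 N and horizontal distance between cradle and lens_spot above 0.06 m), for 0.2 s.
2. the table is indexed to where the loaded cradle is under the lens (((distance between rib_end_1 and notch_1 below 0.01 m and z of rib_end_1 in the frame of notch_1 below 0.004 m and distance between rib_end_2 and notch_2 below 0.01 m and z of rib_end_2 in the frame of notch_2 below 0.004 m) or (distance between rib_end_1 and notch_2 below 0.01 m and z of rib_end_1 in the frame of notch_2 below 0.004 m and distance between rib_end_2 and notch_1 below 0.01 m and z of rib_end_2 in the frame of notch_1 below 0.004 m)) and horizontal distance between cradle and lens_spot below 0.004 m), for 0.2 s.
At the end, for the whole second after the job is handed in: Both rib ends lie down in the notches, within 10 mm of the notch points and not more than 4 mm above them, the middle of the cradle is within 4 mm (seen from above) of the point under the lens, that is in the detent, and rib and table are let go and still (all of step 2 and contact force between the fingers and rib below 0.05 N and linear speed of rib below 0.02 m/s and velocity of joint index_table between -0.05 and 0.05 rad/s); the robot touches nothing.
It fails at once if the rib falls or is dropped ((contact force between the fingers and rib below 0.05 N and linear speed of rib above 0.6 m/s) or height (world z) of rib below -0.03 m).
It fails at once if the lens stand is knocked (more than 10 N) (contact force between anything else and lens_stand above 10 N).
It fails at once if another thing on the worktop is shifted more than 30 mm or tipped (distance of any of slate_b, stone_tall, beer_mug, chisel_wide, slate_chunk from where it was at the start of the episode above 0.03 m or angle between any of beer_mug, stone_tall's own z axis and vertical above 0.35 rad).
It also fails if it takes over 64 s, if anything falls off the work surface, if the arm or the gripper's body presses on something with over 40 N, if the wrist force passes 120 N, or if a joint passes its speed limit or range.

### The arm

A 6-joint arm with a two-finger parallel gripper is mounted at the origin on a cart in front of the work surface, level with it; the furniture and walls round the work are solid. World frame = base frame: x ahead of the robot, y to its left, z up, the work surface at z = 0. Lengths are in m, angles in rad, forces in N, time in s.
With the tool pointing down it reaches from about 0.3 to 0.875 m from the base axis. Payload 6.4 kg.
Tool frame: the origin (TCP) lies where the fingers leave the gripper's body, on its centre line; the fingertips stand 64 mm ahead of it and the grasp point (between the pads) lies env.grasp_offset ahead of it (env.grasp_offset is the distance from the TCP to the grasp point, in m); x points along the fingers, y is the direction in which the jaws open and shut, and the axes are right-handed (so a half turn about x gives the same grasp; the last joint's range is limited). The gripper opens to 88 mm and grips with 3 to 60 N. Pads are 18 mm wide; open, the fingers measure 123 mm over their backs; the gripper's body (75 mm by 187 mm) begins 45 mm behind the grasp point.
Start: joints at [-1.544, 0.181, 1.607, -0, 1.354, -0.206], TCP at [0.133, -0.56, 0.303] pointing down, gripper open.
Joint ranges: [-2.99, 2.99], [-0.89, 2.07], [0.3, 2.58], [-1.14, 4.28], [0, 2.63], [-3.12, 3.12]. Speed limits (rad/s): [2.57, 2.57, 3.01, 3.14, 3.14, 3.14].

### API

Orientations are given as a unit quaternion [w, x, y, z].
In Python, from workcell import env gives the robot as it stands. The module is installed in compiled form; this text tells all that it offers.
- The arm moves only by the tool jog_arm, never from a script. Its argument "rows" is a list of rows, each an object of numbers: "x", "y", "z": the shift along the tool's x, y, z in mm; "ax", "ay", "az": the turn, a rotation vector about the tool's x, y, z in rad; "grip": the gripper command: -1 is shut, 1 is fully open, values between are in proportion. A call has 1 to 20 rows; each row shifts and turns the pose as measured when the row begins, along the tool's axes as they then stand; what a row does not reach is not made up. A row lasts 1/10 s, in which the tool goes at most 50 mm and 8.59 degrees, less where a joint would pass 70% of its speed; a pose out of reach is approached as far as the arm can. A call is refused whole if a number of a shift passes 50 or a number of a turn 0.15, either way. A call with a gripper value outside its range is refused whole. The fingers move at their own pace and stop on an object; the grip force is fixed at half the most. Time passes only in rows, so rows that do not move let the fingers close. It gives the time, the measured TCP pose, the force and the opening at its end, in the units of the state.
- env.observe(): the state, without advancing time (a new reading comes with each control period).
- env.snapshot(name): name is "scene" or "top"; returns (picture, depth): 480x640x3 uint8, red, green, blue; 480x640 float32, m along the optical axis (not along the pixel's ray), 0 where there is no reading.
- env.get_calibration(name): a dict with "fovy" (degrees; the focal length in pixels is half the picture's height over the tangent of half this angle, whatever the lens; pixels are square), "cx", "cy" (the principal point, pixels), "k1" (the pictures are not rectified: a ray, as slopes to the right and down, at radius r is drawn at 1 + k1 r^2 times it, then the intrinsics apply), "rvec" (rotation vector, rad) and "tvec" (3), from world to camera coordinates, as OpenCV has them. Camera axes: x right, y down, z forward; pixel columns grow to the right and rows downward; lengths in m; the calibration is good to about 2 mm. A picture is of the moment at which its call begins. get_calibration takes no time and is no camera call.
- env.job_done(): hands the job in, once; it reports no verdict.
Trained networks look in the newest picture that a camera, given by its name, has taken for a name from the list of things; names that differ only in an ending like _2 or _b are one class to them, and where a whole thing is asked for, a point or a joint stands for the part that bears it (a point fixed in the world has none). Each returns a list of dicts, best first, with "conf" (0 to 1); they miss things now and then, are a little off and sometimes report something else, mostly with a low value. They report only what shows in the picture. A call takes as long as a camera call.
- env.spot_in(camera, thing): "point" ([column, row] in pixels, amid what is visible of it).
- env.tip_of(camera, thing): "point" ([column, row] in pixels: a listed point, or the origin of a listed thing).
The state is a dict: "time": time; "joints": joint angles; "qvel": joint speeds; "joint_efforts": joint torques, N m; "tool_pos": TCP position; "orientation": TCP orientation; "force": force on the tool from outside, world axes, zero at the start; "ft_torque": the same for the moment, N m; "gripper_width": finger opening in m.
Only numpy, scipy, OpenCV 4.12 (cv2) and the standard library are available. Lean on these libraries where they do the work, as an engineer would, in place of code of your own. Each camera call takes 0.05 s, during which the arm holds its last target.

## Working session

There is one attempt and no reset: what is moved stays moved. The work goes in short steps, Python scripts to look and compute and a tool call to move; the robot and the scene stay as the last step left them, time stands still between calls to the robot, and variables do not carry over. Pictures are saved under pics/ and viewed, and the job is handed in when it is done.

Besides the shell and the picture viewer there is one more tool, called after ">>>" as name(argument=value, ...) on one line, values as JSON. jog_arm: Moves the arm, as the interface text tells. Its arguments: {"type":"object","properties":{"rows":{"type":"array","items":{"type":"object","properties":{"x":{"type":"number"},"y":{"type":"number"},"z":{"type":"number"},"ax":{"type":"number"},"ay":{"type":"number"},"az":{"type":"number"},"grip":{"type":"number"}}}}},"required":["rows"]}

```bash
mkdir -p pics; ls
cat > h.py <<'E'
import numpy as np, cv2
from workcell import env
def cal(n):
    c=env.get_calibration(n); f=240/np.tan(np.radians(c['fovy'])/2)
    R,_=cv2.Rodrigues(np.array(c['rvec'],float)); return c,f,R,np.array(c['tvec'],float)
def ray(n,p):
    c,f,R,t=cal(n); d=np.array([(p[0]-c['cx'])/f,(p[1]-c['cy'])/f]); u=d.copy()
    for _ in range(20): u=d/(1+c['k1']*(u@u))
    return -R.T@t, R.T@np.array([u[0],u[1],1.])
def at_z(n,p,z):
    o,d=ray(n,p); return o+d*(z-o[2])/d[2]
def at_d(n,p,dep):
    o,d=ray(n,p); return o+d*dep
def proj(n,P):
    c,f,R,t=cal(n); q=R@np.array(P,float)+t; u=q[:2]/q[2]; u=u*(1+c['k1']*(u@u)); return u*f+[c['cx'],c['cy']]
def save(n,name):
    im,d=env.snapshot(n); cv2.imwrite(f'pics/{name}.png',im[:,:,::-1]); np.save(f'pics/{name}.npy',d); return im,d
E
python3 - <<'E'
from h import *
np.set_printoptions(precision=4,suppress=True)
print(env.grasp_offset, env.observe())
for n in('scene','top'):
    save(n,n+'0'); o,_=ray(n,(320,240)); print(n,o)
Z=dict(rib=.0,rib_belly=.008,rib_end_1=.008,rib_end_2=.008,grip_bar=.088,cradle=.064,notch_1=.064,notch_2=.064,lens_spot=.064)
for n in('top','scene'):
  for k,z in Z.items():
    for r in env.tip_of(n,k)[:2]: print(n,k,round(r['conf'],2),np.round(r['point'],1),at_z(n,r['point'],z))
E
```

```text
pics
0.0453 {'time': 0.0, 'joints': array([-1.5443,  0.1815,  1.608 , -0.    ,  1.3538, -0.2063]), 'qvel': array([ 0.0005,  0.0003, -0.0002,  0.0009,  0.0018, -0.0002]), 'joint_efforts': array([ -0.0016, -43.387 , -34.1844,   0.0701,   0.0386,  -0.0001]), 'tool_pos': array([ 0.1327, -0.5591,  0.3018]), 'orientation': array([ 0.0815,  0.7024,  0.0827, -0.7023]), 'force': array([ 0.2637,  0.1207, -0.6173]), 'ft_torque': array([-0.0285, -0.0271, -0.0031]), 'gripper_width': 0.08816916594487534}
scene [-0.4133 -0.7139  1.1075]
top [ 0.2162 -0.0084  1.6123]
top rib 0.71 [418.5 219.5] [ 0.6334 -0.3065  0.    ]
top rib 0.67 [156.9 263.7] [0.4441 0.4795 0.    ]
top rib_belly 0.73 [216.5 263.9] [0.4541 0.2978 0.008 ]
top rib_belly 0.25 [291.6 251.4] [0.507  0.0751 0.008 ]
top rib_end_1 0.57 [233.4 278.2] [0.4143 0.2429 0.008 ]
top rib_end_2 0.57 [233.4 278.2] [0.4143 0.2429 0.008 ]
top grip_bar 0.91 [322.5 241.9] [ 0.5261 -0.0159  0.088 ]
top grip_bar 0.48 [213.7 264.5] [0.44   0.2904 0.088 ]
top cradle 0.81 [306.8 267.4] [0.4527 0.0247 0.064 ]
top notch_1 0.89 [292.4 250.7] [0.4991 0.07   0.064 ]
top notch_1 0.74 [323.3 271.6] [ 0.4436 -0.0238  0.064 ]
top notch_2 0.89 [292.4 250.7] [0.4991 0.07   0.064 ]
top notch_2 0.74 [323.3 271.6] [ 0.4436 -0.0238  0.064 ]
top lens_spot 0.68 [349. 217.] [ 0.611  -0.0896  0.064 ]
top lens_spot 0.5 [474.1 298.5] [ 0.3942 -0.4598  0.064 ]
scene grip_bar 0.58 [323.4 236.7] [ 0.5332 -0.0285  0.088 ]
scene grip_bar 0.45 [392.9 319.8] [ 0.3612 -0.3887  0.088 ]
scene cradle 0.81 [295.  248.7] [0.4517 0.0289 0.064 ]
scene notch_1 0.95 [307.1 257.2] [ 0.4426 -0.0284  0.064 ]
scene notch_1 0.87 [298.3 236.9] [0.505  0.0567 0.064 ]
scene notch_2 0.95 [307.1 257.2] [ 0.4426 -0.0284  0.064 ]
scene notch_2 0.87 [298.3 236.9] [0.505  0.0567 0.064 ]
```

View pics/scene0.png

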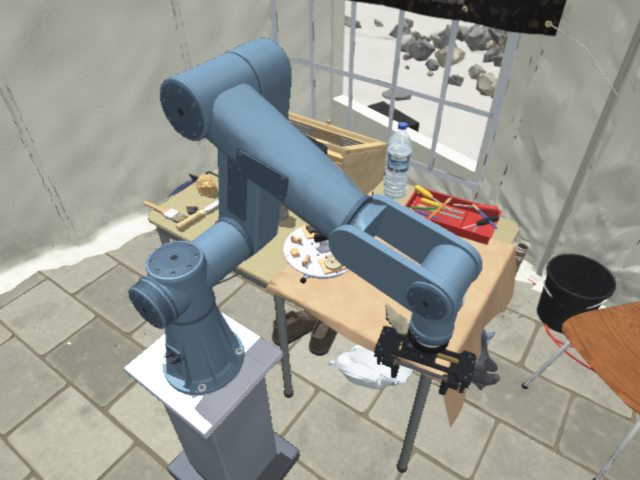

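View pics/top0.png

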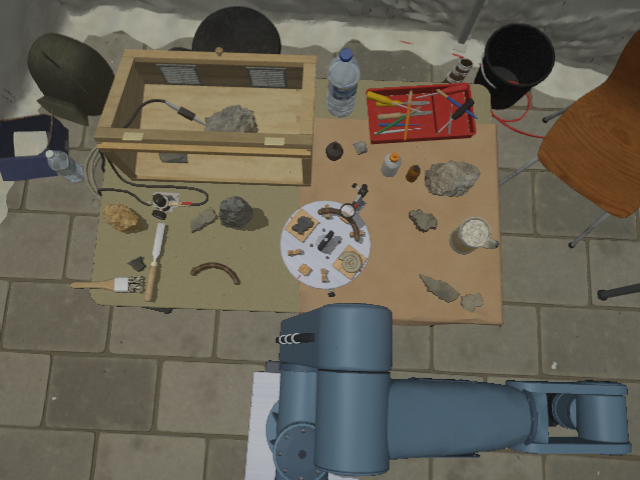

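Run:
```python
import cv2
im=cv2.imread('pics/top0.png')[190:310,180:380]
cv2.imwrite('pics/top0c.png',cv2.resize(im,None,fx=4,fy=4,interpolation=cv2.INTER_CUBIC))
im=cv2.imread('pics/scene0.png')[150:290,200:400]
cv2.imwrite('pics/scene0c.png',cv2.resize(im,None,fx=4,fy=4,interpolation=cv2.INTER_CUBIC))
```

```text
(no output)
```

View pics/top0c.png

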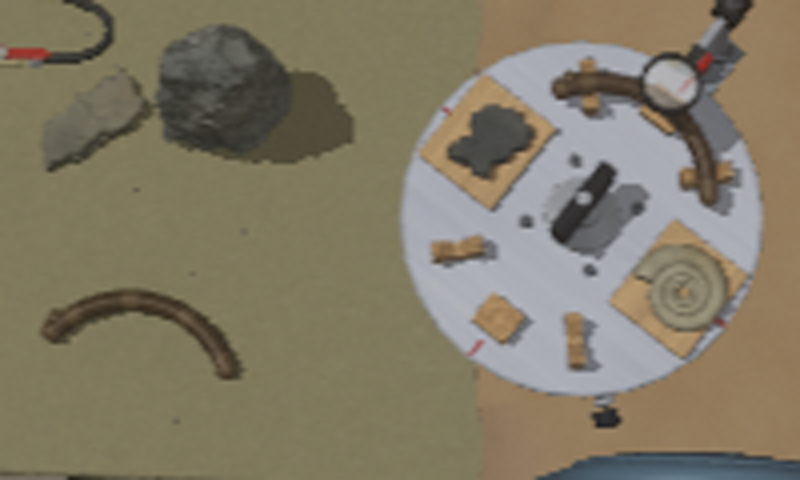

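View pics/scene0c.png

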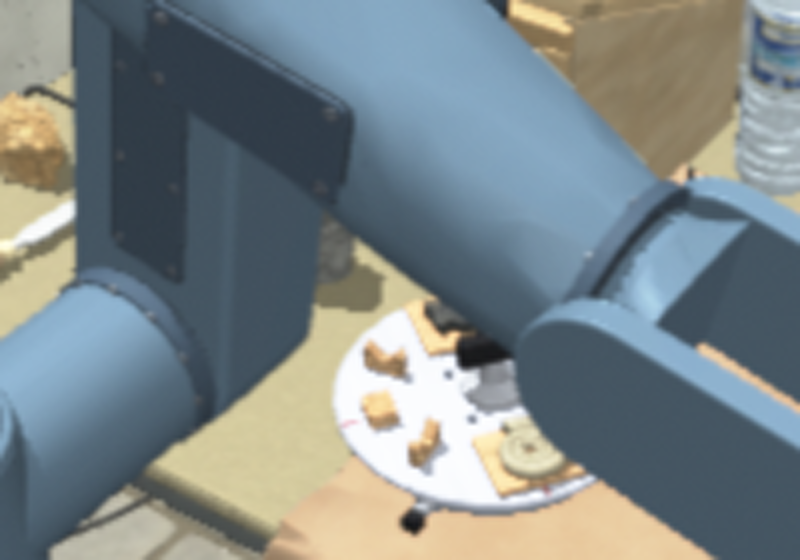

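Top view: the rib lies left at about (215,270) px, belly up in the picture. The empty cradle sits lower-left on the table at (305,269), opposite the lens at (348,211). Next I measure them precisely.

Run:
```python
from h import *
from scipy.optimize import least_squares
np.set_printoptions(precision=4,suppress=True)
im=cv2.imread('pics/top0.png'); d=np.load('pics/top0.npy')
# rib seg: dark vs cloth
sub=np.zeros(im.shape[:2],bool); sub[258:292,186:246]=1
hsv=cv2.cvtColor(im,cv2.COLOR_BGR2HSV)
g=im.mean(2); bg=np.median(g[258:292,186:246]); print('bg',bg)
m=(sub&(g<bg-25)).astype(np.uint8)
n,l,s,c=cv2.connectedComponentsWithStats(m); k=1+np.argmax(s[1:,4]); ys,xs=np.where(l==k); print('area',len(xs))
P=np.array([at_z('top',(x,y),.010) for x,y in zip(xs,ys)])[:,:2]
def f(q):
    r=np.hypot(*(P-q[:2]).T)-.08; return r
q=least_squares(f,[.38,.28]).x; a=np.arctan2(*(P-q).T[::-1]); 
print('centre',q,'rms',f(q).std(),f(q).min(),f(q).max(),'ang deg',np.degrees([a.min(),a.max(),(a.min()+a.max())/2]))
am=(a.min()+a.max())/2; b=q+.08*np.array([np.cos(am),np.sin(am)]); print('belly',b,'yaw',np.degrees(am))
# depth points of rib
Q=np.array([at_d('top',(x,y),d[y,x]) for x,y in zip(xs,ys)]); print('rib z',np.percentile(Q[:,2],[10,50,90]))
# disk
sub=np.zeros(im.shape[:2],bool); sub[190:300,270:380]=1
ys,xs=np.where(sub&(hsv[:,:,1]<45)&(g>130)); T=np.array([at_d('top',(x,y),d[y,x]) for x,y in zip(xs,ys)])
print('table z med',np.median(T[:,2]))
ok=abs(T[:,2]-.04)<.012
mm=np.zeros(im.shape[:2],np.uint8); mm[ys[ok],xs[ok]]=255
n,l,s,c=cv2.connectedComponentsWithStats(mm);k=1+np.argmax(s[1:,4])
cs=max(cv2.findContours((l==k).astype(np.uint8),0,1)[0],key=len)[:,0]
H=cv2.convexHull(cs)[:,0]; E=np.array([at_z('top',p,.04) for p in H])[:,:2]
r=least_squares(lambda q:np.hypot(*(E-q[:2]).T)-q[2],[.526,-.016,.135],loss='soft_l1',f_scale=.002); print('disk',r.x,len(E))
# all scene things height in lens area
for (x,y) in [(349,211),(356,200),(358,197),(360,192),(362,188),(326,241),(305,269)]:
    print((x,y),at_d('top',(x,y),d[y,x]))
for r in env.tip_of('top','lens_stand')[:2]: print(r)
```

```text
bg 113.0
area 353
centre [0.3707 0.3047] rms 0.005543128658839181 -0.011894335174360907 0.01297462912984984 ang deg [-71.3894  54.3941  -8.4976]
belly [0.4498 0.2929] yaw -8.497647629416399
rib z [0.0022 0.0137 0.0195]Traceback (most recent call last):
  File "<stdin>", line 21, in <module>
  File "h.py", line 13, in at_d
    o,d=ray(n,p); return o+d*dep
        ~~~^^^^^
  File "h.py", line 7, in ray
    c,f,R,t=cal(n); d=np.array([(p[0]-c['cx'])/f,(p[1]-c['cy'])/f]); u=d.copy()
            ~~~^^^
  File "h.py", line 4, in cal
    c=env.get_calibration(n); f=240/np.tan(np.radians(c['fovy'])/2)
ValueError: time passes only in moves, steps and waits
```

```bash
sed -i 's/^def cal(n):/import functools\n@functools.lru_cache\ndef cal(n):/' h.py
cat > m.py <<'E'
from h import *
from scipy.optimize import least_squares
np.set_printoptions(precision=4,suppress=True)
im=cv2.imread('pics/top0.png'); d=np.load('pics/top0.npy')
hsv=cv2.cvtColor(im,cv2.COLOR_BGR2HSV); g=im.mean(2)
sub=np.zeros(im.shape[:2],bool); sub[190:300,270:380]=1
ys,xs=np.where(sub&(hsv[:,:,1]<45)&(g>130)); T=np.array([at_d('top',(x,y),d[y,x]) for x,y in zip(xs,ys)])
print('table z med',np.median(T[:,2]))
ok=abs(T[:,2]-.04)<.012
mm=np.zeros(im.shape[:2],np.uint8); mm[ys[ok],xs[ok]]=255
n,l,s,c=cv2.connectedComponentsWithStats(mm);k=1+np.argmax(s[1:,4])
cs=max(cv2.findContours((l==k).astype(np.uint8),0,1)[0],key=len)[:,0]
H=cv2.convexHull(cs)[:,0]; E=np.array([at_z('top',p,.04) for p in H])[:,:2]
r=least_squares(lambda q:np.hypot(*(E-q[:2]).T)-q[2],[.526,-.016,.135],loss='soft_l1',f_scale=.002); print('disk',r.x,len(E))
for (x,y) in [(349,211),(356,200),(358,197),(360,192),(362,188),(326,241),(305,269)]:
    print((x,y),at_d('top',(x,y),d[y,x]))
for (x,y) in [(200,285),(230,262)]: print('cloth',at_d('top',(x,y),d[y,x]))
# height map max around the lens
Y,X=np.mgrid[180:225,335:375]
W=np.array([at_d('top',(x,y),d[y,x]) for x,y in zip(X.ravel(),Y.ravel())]); w=W[W[:,2]>.1]
for p in w[np.argsort(w[:,2])[::3]]: print(p,end=' ')
# rib: show mask candidates
sat=im[258:292,186:246].astype(int)
a=im[258:292,186:246]; b=a.astype(int); rg=(b[:,:,2]-b[:,:,1])
out=np.hstack([a,cv2.cvtColor(np.clip(rg*8+60,0,255).astype(np.uint8),cv2.COLOR_GRAY2BGR)])
cv2.imwrite('pics/rg.png',cv2.resize(out,None,fx=6,fy=6,interpolation=0))
E
python3 m.py
```

```text
table z med 0.04071921343576124
disk [ 0.5316 -0.0242  0.1336] 38
(349, 211) [ 0.6129 -0.0854  0.1255]
(356, 200) [ 0.6463 -0.1036  0.1267]
(358, 197) [ 0.6558 -0.1089  0.1258]
(360, 192) [ 0.6667 -0.1129  0.14  ]
(362, 188) [ 0.6698 -0.1159  0.1689]
(326, 241) [ 0.5261 -0.0257  0.104 ]
(305, 269) [0.4482 0.0297 0.0605]
cloth [0.3882 0.3422 0.0006]
cloth [ 0.4643  0.2597 -0.0036]
[ 0.6675 -0.1148  0.1178] [ 0.6684 -0.132   0.1185] [ 0.6234 -0.0881  0.1199] [ 0.6386 -0.0959  0.1204] [ 0.6482 -0.1069  0.1207] [ 0.6259 -0.0851  0.1209] [ 0.5988 -0.0779  0.1212] [ 0.6263 -0.0936  0.1215] [ 0.6012 -0.072   0.1219] [ 0.6578 -0.1235  0.122 ] [ 0.6289 -0.0905  0.1221] [ 0.6603 -0.1176  0.1226] [ 0.6863 -0.1048  0.1228] [ 0.5923 -0.0753  0.1229] [ 0.6213 -0.068   0.1231] [ 0.6567 -0.112   0.1232] [ 0.6628 -0.1145  0.1234] [ 0.6303 -0.0732  0.1237] [ 0.6348 -0.0987  0.1241] [ 0.6068 -0.0773  0.1242] [ 0.5982 -0.0806  0.1242] [ 0.6139 -0.0968  0.1244] [ 0.631  -0.0874  0.1247] [ 0.6859 -0.1076  0.1248] [ 0.6943 -0.1014  0.1253] [ 0.6168 -0.0995  0.1254] [ 0.617  -0.1023  0.1254] [ 0.6091 -0.071
[... 1780 characters left out ...]
 0.691  -0.0979  0.135 ] [ 0.6337 -0.0837  0.1353] [ 0.6849 -0.0982  0.1355] [ 0.6718 -0.1273  0.1358] [ 0.6653 -0.119   0.136 ] [ 0.6905 -0.095   0.136 ] [ 0.6685 -0.1245  0.1364] [ 0.6676 -0.116   0.1375] [ 0.6705 -0.1158  0.1377] [ 0.665  -0.1273  0.1388] [ 0.6012 -0.0992  0.1402] [ 0.6667 -0.1213  0.1417] [ 0.6688 -0.1237  0.145 ] [ 0.6693 -0.1202  0.1522] [ 0.6672 -0.1188  0.1686] [ 0.6663 -0.1214  0.1719] [ 0.6748 -0.1291  0.1743] [ 0.677  -0.126   0.1759] [ 0.6791 -0.1175  0.1765] [ 0.6678 -0.1263  0.1775] [ 0.6678 -0.129   0.178 ] [ 0.6732 -0.126   0.1785] [ 0.6728 -0.1231  0.1794] [ 0.672  -0.1202  0.1814] [ 0.6709 -0.1145  0.1836] [ 0.2162 -0.0084  1.6123] [ 0.2162 -0.0084  1.6123]
```

View pics/rg.png

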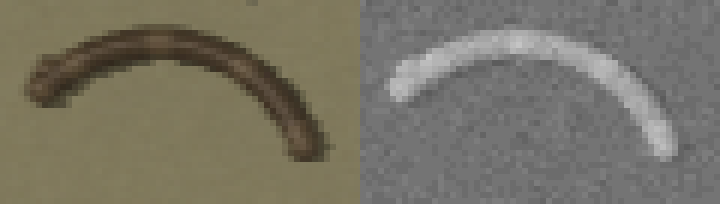

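```bash
cat > m2.py <<'E'
from h import *
from scipy.optimize import least_squares, minimize
np.set_printoptions(precision=4,suppress=True)
im=cv2.imread('pics/top0.png'); b=im.astype(int); rg=b[:,:,2]-b[:,:,1]
x0,x1,y0,y1=186,246,258,292
w=rg[y0:y1,x0:x1]; t=(np.percentile(w,50)+np.percentile(w,98))/2
m=np.zeros(rg.shape,np.uint8); m[y0:y1,x0:x1]=w>t
n,l,s,c=cv2.connectedComponentsWithStats(m);k=1+np.argmax(s[1:,4]); m=l==k; print('t',t,'area',m.sum())
YY,XX=np.mgrid[y0:y1,x0:x1]; G=np.array([at_z('top',p,.008) for p in zip(XX.ravel(),YY.ravel())])[:,:2]; M=m[y0:y1,x0:x1].ravel().astype(float)
def model(q,h=59):
    v=G-q[:2]; a=np.arctan2(v[:,1],v[:,0])-q[2]; a=(a+np.pi)%(2*np.pi)-np.pi; ac=np.clip(a,-np.radians(h),np.radians(h))+q[2]
    D=np.hypot(*(G-q[:2]-.08*np.stack([np.cos(ac),np.sin(ac)],1)).T); return 1/(1+np.exp((D-.008)/.001))
r=minimize(lambda q:((model(q)-M)**2).sum(),[.371,.304,-.2],method='Nelder-Mead',options=dict(xatol=1e-5,fatol=1e-3,initial_simplex=np.array([[.371,.304,-.2],[.381,.304,-.2],[.371,.314,-.2],[.371,.304,-.1]])))
q=r.x; print('rib centre',q[:2],'yaw',np.degrees(q[2]),'res',r.fun,'belly',q[:2]+.08*np.array([np.cos(q[2]),np.sin(q[2])]))
v=np.array([at_z('top',(x,y),.008)[:2] for y,x in zip(*np.where(m))])-q[:2]; print('mean ang',np.degrees(np.arctan2(v[:,1],v[:,0]).mean()),'rad',np.hypot(*v.T).mean())
# corks
c=im[235:300,275:345].astype(int); mk=((c[:,:,2]-c[:,:,0])>45).astype(np.uint8)
n,l,s,cc=cv2.connectedComponentsWithStats(mk)
for i in range(1,n):
    if s[i,4]>15:
        p=cc[i]+[275,235]; print('cork',p,s[i,4],'@.06',at_z('top',p,.060)[:2],'@.066',at_z('top',p,.066)[:2],'@.056',at_z('top',p,.056)[:2])
cv2.imwrite('pics/cork.png',cv2.resize(np.hstack([im[235:300,275:345],cv2.cvtColor(mk*255,cv2.COLOR_GRAY2BGR)]),None,fx=5,fy=5,interpolation=0))
# grip bar
c=im[225:260,310:345].astype(int); mk=(c.max(2)<60).astype(np.uint8)
n,l,s,cc=cv2.connectedComponentsWithStats(mk); k=1+np.argmax(s[1:,4]); ys,xs=np.where(l==k)
P=np.array([at_z('top',(x+310,y+225),.102)[:2] for x,y in zip(xs,ys)]); e,V=np.linalg.eigh(np.cov(P.T)); print('bar',len(P),P.mean(0),np.degrees(np.arctan2(*V[::-1,1])),np.sqrt(e*12))
E
python3 m2.py
```

```text
t 11.0 area 207
rib centre [0.3718 0.3085] yaw -8.736912226900225 res 73.4250247247836 belly [0.4509 0.2963]
mean ang -7.052360070217404 rad 0.08008491399213169
cork [300.9474 237.    ] 57 @.06 [0.5423 0.0481] @.066 [0.5411 0.0479] @.056 [0.5432 0.0482]
cork [293.85  251.525] 40 @.06 [0.4976 0.0658] @.066 [0.4966 0.0655] @.056 [0.4984 0.066 ]
cork [338.9588 265.6907] 97 @.06 [ 0.4644 -0.0682] @.066 [ 0.4635 -0.068 ] @.056 [ 0.4651 -0.0684]
cork [304.1905 269.1071] 84 @.06 [0.4478 0.032 ] @.066 [0.4469 0.0319] @.056 [0.4484 0.0321]
cork [323.1622 274.3243] 37 @.06 [ 0.4362 -0.0239] @.066 [ 0.4353 -0.0239] @.056 [ 0.4367 -0.024 ]
cork [320.3036 293.0536] 504 @.06 [ 0.3814 -0.019 ] @.066 [ 0.3807 -0.019 ] @.056 [ 0.3818 -0.0191]
bar 89 [ 0.5273 -0.0234] 147.02257478609033 [0.0142 0.0672]
```

```bash
python3 -c "
import cv2
im=cv2.imread('pics/top0.png')[195:300,275:375]
cv2.imwrite('pics/tab.png',cv2.resize(im,None,fx=5.6,fy=5.6,interpolation=0))"
```

```text
(no output)
```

View pics/cork.png

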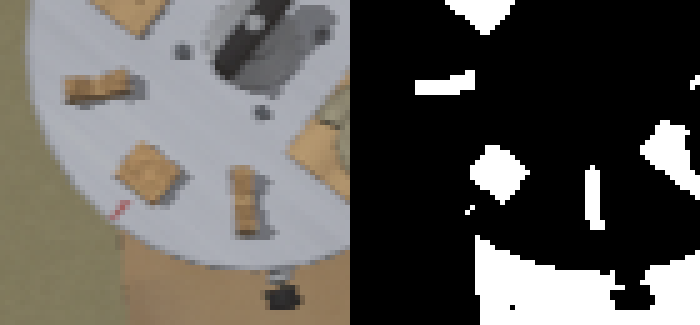

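View pics/tab.png

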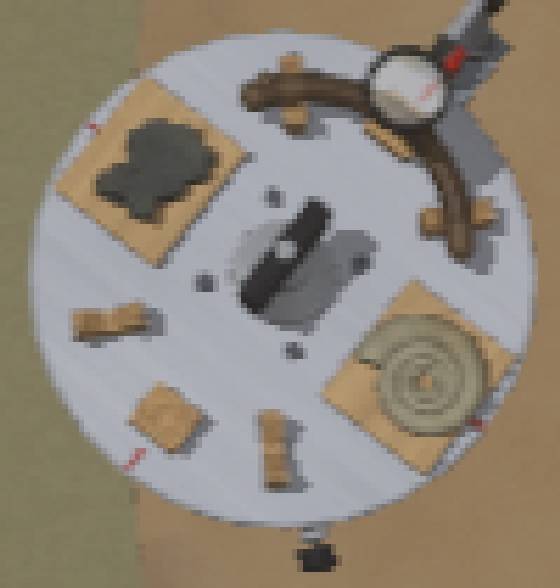

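```bash
cat >> m2.py <<'E'
print('---')
W=np.clip((rg[y0:y1,x0:x1].astype(float)-8)/(16-8),0,1)
W=W*(cv2.dilate(m.astype(np.uint8),np.ones((5,5)))[y0:y1,x0:x1]); W=W.ravel()
def mod2(q):
    v=G-q[:2]; a=(np.arctan2(v[:,1],v[:,0])-q[2]+np.pi)%(2*np.pi)-np.pi; ac=np.clip(a,-q[3],q[4])+q[2]
    D=np.hypot(*(G-q[:2]-.08*np.stack([np.cos(ac),np.sin(ac)],1)).T); return 1/(1+np.exp((D-q[5])/.001))
best=None
for yaw in(-.3,-.2,-.1):
    s0=np.array([.371,.306,yaw,1.03,1.03,.007]); S=np.vstack([s0]+[s0+np.eye(6)[i]*[.006,.006,.1,.1,.1,.001][i] for i in range(6)])
    r=minimize(lambda q:((mod2(q)-W)**2).sum(),s0,method='Nelder-Mead',options=dict(maxiter=4000,initial_simplex=S,xatol=1e-5,fatol=1e-3))
    q=r.x; print(r.fun,q[:2],'abs ends deg',np.degrees([q[2]-q[3],q[2]+q[4]]),'mid',np.degrees(q[2]+(q[4]-q[3])/2),q[5])
E
python3 m2.py | sed -n '/---/,$p'; python3 -c "
import cv2,numpy as np
im=cv2.imread('pics/top0.png').astype(int);rg=im[:,:,2]-im[:,:,1];print(rg[260:286:2,188:244:2])"
```

```text
---
12.990312107022266 [0.3717 0.3084] abs ends deg [-66.7996  49.3045] mid -8.747547571855014 0.004910494285342125
12.990312121662035 [0.3717 0.3084] abs ends deg [-66.7995  49.3046] mid -8.74747470277832 0.004910490722338862
12.990312119065829 [0.3717 0.3084] abs ends deg [-66.7996  49.3044] mid -8.747563125947842 0.004910536113307815
[[ 6  5  7  7  7  6  6  7  7  7  7  7  7  8  7  8  8  8  7  6  7  7  7  6
   8  6  7  7]
 [ 6  8  7  8  7  7  8  7  7  6  6  9  8  8  6  7  6  7  8  6  7  7  7  7
   7  7  6  7]
 [ 7  7  7  8  7  6  6 10 11 13 15 14 16 14 12 13 10  7  6  7  8  6  7  6
   7  7  6  7]
 [ 7  7  7  7  7 14 13 14 13 13 12 12 14 12 13 11 14 14 11  7  8  7  7  7
   7  6  6  6]
 [ 7  8 10 14 16 15 15 12  9  6  4  5  9  7  5  7 11 12 14 16 14  6  7  7
   7  6  7  7]
 [ 8  7 13 13 14 12  8  4  6  6  8  7  6  7  7  7  6  7 12 15 13 13  5  7
   6  7  7  7]
 [ 6 11 16 13  9  7  6  7  7  7  7  7  6  7  7  5  7  8  7  9 13 13 12  5
   7  6  7  7]
 [ 7  8 14  8  6  6  7  6  8  7  6  5  7  5  7  7  7  8  8  6  7 13 14 10
   4  7  6  6]
 [ 8  8  7  8  7  7  7  8  6  6  7  7  7  7  6  7  7  6  7  7  7  7 13 12
   8  7  7  7]
 [ 7  6  7  7  6  7  6  8  6  7  6  6  7  6  7  7  6  6  6  7  6  7 11 15
  14  7  8  7]
 [ 6  7  6  7  8  6  7  7  7  5  7  7  5  7  7  8  8  8  6  7  8  6  8 15
  14  9  6  7]
 [ 8  6  7  7  7  6  7  6  7  7  6  7  6  6  6  7  7  6  7  6  6  6  8 10
  16 11  4  7]
 [ 7  7  7  7  7  7  6  7  8  7  7  8  7  7  7  6  7  7  7  8  7  7  7  7
  11  5  6  6]]
```

```bash
cat >> h.py <<'E'
from scipy.spatial.transform import Rotation as Ro
def pose():
    o=env.observe(); q=np.array(o['orientation']); return o,np.array(o['tool_pos']),Ro.from_quat(q[[1,2,3,0]])
def goal(p,yaw):
    """tool x down, tool y at yaw deg"""
    c,s=np.cos(np.radians(yaw)),np.sin(np.radians(yaw)); x=np.array([0,0,-1.]); y=np.array([c,s,0]); return np.array(p,float),Ro.from_matrix(np.stack([x,y,np.cross(x,y)],1))
def rel(p,yaw):
    o,t,R=pose(); P,G=goal(p,yaw); Rm=R.as_matrix(); y=Rm[:,1]
    print('t',round(o['time'],2),'tcp',np.round(t,4),'yaw y',round(np.degrees(np.arctan2(y[1],y[0])),2),'xdir',np.round(Rm[:,0],3),'j',np.round(o['joints'],3),'w',round(o['gripper_width'],4),'F',np.round(o['force'],1))
    print('  need shift tool mm',np.round(Rm.T@(P-t)*1000,1),'rot',np.round((R.inv()*G).as_rotvec(),3))
E
python3 - <<'E'
from h import *
rel((.450,.296,.2),-8.7); rel((.450,.296,.2),171.3)
E
```

```text
t 1.0 tcp [ 0.1327 -0.5595  0.3027] yaw y -76.66 xdir [-0. -0. -1.] j [-1.544  0.181  1.607 -0.     1.354 -0.206] w 0.0882 F [-0.2 -0.7 -0.2]
  need shift tool mm [ 102.7 -759.2 -506.1] rot [-1.186  0.     0.   ]
t 1.0 tcp [ 0.1327 -0.5595  0.3027] yaw y -76.66 xdir [-0. -0. -1.] j [-1.544  0.181  1.607 -0.     1.354 -0.206] w 0.0882 F [-0.2 -0.7 -0.2]
  need shift tool mm [ 102.7 -759.2 -506.1] rot [ 1.955  0.    -0.   ]
```

>>> jog_arm(rows=[{"y": -31,"z": -35,"grip": 1},{"y": -31,"z": -35,"grip": 1},{"y": -31,"z": -35,"grip": 1},{"y": -31,"z": -35,"grip": 1},{"y": -31,"z": -35,"grip": 1},{"y": -31,"z": -35,"grip": 1},{"y": -31,"z": -35,"grip": 1},{"y": -31,"z": -35,"grip": 1},{"y": -31,"z": -35,"grip": 1},{"y": -31,"z": -35,"grip": 1},{"y": -31,"z": -35,"grip": 1},{"y": -31,"z": -35,"grip": 1}])

```text
$.rows[0]: bad value
```

```bash
python3 -c "
from h import *
rel((.450,.296,.2),-8.7)"
```

```text
t 1.0 tcp [ 0.1327 -0.5595  0.3027] yaw y -76.66 xdir [-0. -0. -1.] j [-1.544  0.181  1.607 -0.     1.354 -0.206] w 0.0882 F [-0.2 -0.7 -0.2]
  need shift tool mm [ 102.7 -759.2 -506.1] rot [-1.186  0.     0.   ]
```

Perhaps every key is required.

>>> jog_arm(rows=[{"x": 0,"y": -31,"z": -35,"ax": 0,"ay": 0,"az": 0,"grip": 1},{"x": 0,"y": -31,"z": -35,"ax": 0,"ay": 0,"az": 0,"grip": 1},{"x": 0,"y": -31,"z": -35,"ax": 0,"ay": 0,"az": 0,"grip": 1},{"x": 0,"y": -31,"z": -35,"ax": 0,"ay": 0,"az": 0,"grip": 1},{"x": 0,"y": -31,"z": -35,"ax": 0,"ay": 0,"az": 0,"grip": 1},{"x": 0,"y": -31,"z": -35,"ax": 0,"ay": 0,"az": 0,"grip": 1},{"x": 0,"y": -31,"z": -35,"ax": 0,"ay": 0,"az": 0,"grip": 1},{"x": 0,"y": -31,"z": -35,"ax": 0,"ay": 0,"az": 0,"grip": 1},{"x": 0,"y": -31,"z": -35,"ax": 0,"ay": 0,"az": 0,"grip": 1},{"x": 0,"y": -31,"z": -35,"ax": 0,"ay": 0,"az": 0,"grip": 1},{"x": 0,"y": -31,"z": -35,"ax": 0,"ay": 0,"az": 0,"grip": 1},{"x": 0,"y": -31,"z": -35,"ax": 0,"ay": 0,"az": 0,"grip": 1}])

```text
time: 2.2
tool_pos: [0.4647, -0.0893, 0.3037]
orientation: [0.08, 0.705, 0.075, -0.701]
force: [0.2, -1.5, -1.0]
gripper_width: 0.0878
```

```bash
python3 -c "
from h import *
rel((.450,.296,.2),-8.7)"
```

```text
t 2.2 tcp [ 0.4647 -0.0893  0.3037] yaw y -77.36 xdir [ 0.006 -0.007 -1.   ] j [-0.439 -0.058  1.857 -0.004  1.334  0.912] w 0.0878 F [ 0.2 -1.5 -1. ]
  need shift tool mm [ 100.9 -380.   -69.5] rot [-1.198e+00  1.000e-03 -1.000e-02]
```

>>> jog_arm(rows=[{"x": 0,"y": -42,"z": -8,"ax": 0,"ay": 0,"az": 0,"grip": 1},{"x": 0,"y": -42,"z": -8,"ax": 0,"ay": 0,"az": 0,"grip": 1},{"x": 0,"y": -42,"z": -8,"ax": 0,"ay": 0,"az": 0,"grip": 1},{"x": 0,"y": -42,"z": -8,"ax": 0,"ay": 0,"az": 0,"grip": 1},{"x": 0,"y": -42,"z": -8,"ax": 0,"ay": 0,"az": 0,"grip": 1},{"x": 0,"y": -42,"z": -8,"ax": 0,"ay": 0,"az": 0,"grip": 1},{"x": 0,"y": -42,"z": -8,"ax": 0,"ay": 0,"az": 0,"grip": 1},{"x": 0,"y": -42,"z": -8,"ax": 0,"ay": 0,"az": 0,"grip": 1},{"x": 0,"y": -42,"z": -8,"ax": 0,"ay": 0,"az": 0,"grip": 1},{"x": 12,"y": 0,"z": 0,"ax": -0.133,"ay": 0,"az": 0,"grip": 1},{"x": 12,"y": 0,"z": 0,"ax": -0.133,"ay": 0,"az": 0,"grip": 1},{"x": 12,"y": 0,"z": 0,"ax": -0.133,"ay": 0,"az": 0,"grip": 1},{"x": 12,"y": 0,"z": 0,"ax": -0.133,"ay": 0,"az": 0,"grip": 1},{"x": 12,"y": 0,"z": 0,"ax": -0.133,"ay": 0,"az": 0,"grip": 1},{"x": 12,"y": 0,"z": 0,"ax": -0.133,"ay": 0,"az": 0,"grip": 1},{"x": 12,"y": 0,"z": 0,"ax": -0.133,"ay": 0,"az": 0,"grip": 1},{"x": 12,"y": 0,"z": 0,"ax": -0.133,"ay": 0,"az": 0,"grip": 1},{"x": 12,"y": 0,"z": 0,"ax": -0.133,"ay": 0,"az": 0,"grip": 1}])

```text
time: 4.0
tool_pos: [0.4533, 0.3196, 0.1935]
orientation: [0.481, 0.527, 0.47, -0.519]
force: [-0.3, 1.0, 0.5]
gripper_width: 0.088
```

```bash
python3 -c "
from h import *
rel((.450,.296,.068),-8.7)
save('scene','scene1');save('top','top1')
for k,z in (('rib_belly',.008),('rib_end_1',.008)):
  for r in env.tip_of('scene',k)[:3]: print(k,r['conf'],r['point'],at_z('scene',r['point'],z))
import cv2
im=cv2.imread('pics/scene1.png')[150:330,150:400];cv2.imwrite('pics/scene1c.png',cv2.resize(im,None,fx=3.2,fy=3.2,interpolation=2))
"
```

```text
t 4.0 tcp [0.4533 0.3196 0.1935] yaw y -5.49 xdir [ 0.018 -0.003 -1.   ] j [ 0.405  0.253  1.758 -0.011  1.114  0.505] w 0.088 F [-0.3  1.   0.5]
  need shift tool mm [125.4  -3.3  23.7] rot [ 0.056  0.    -0.019]
rib_belly 0.53 [239.3, 234.0] [0.44259764 0.28216202 0.008     ]
rib_end_1 0.62 [224.2, 225.5] [0.44537449 0.36133342 0.008     ]
rib_end_1 0.44 [240.4, 242.4] [0.41141707 0.24722392 0.008     ]
rib_end_1 0.41 [445.4, 306.0] [ 0.5623494  -0.46747015  0.008     ]
```

View pics/scene1c.png

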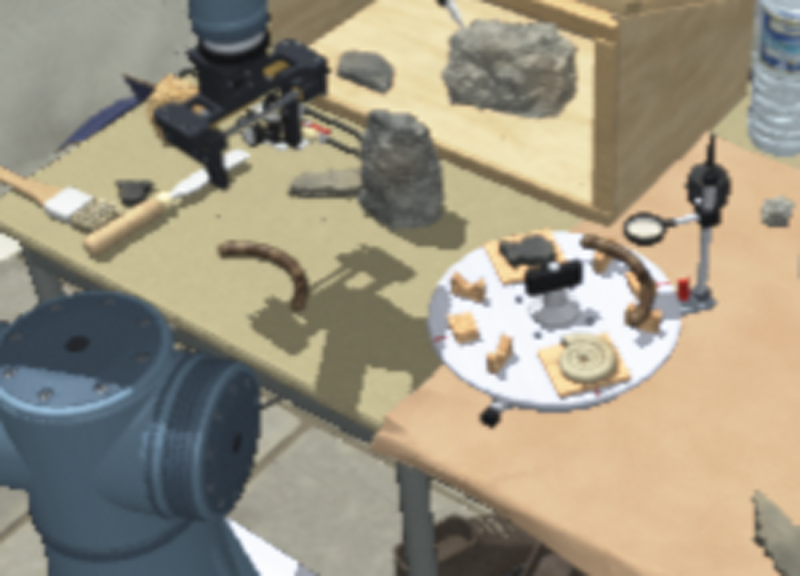

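The scene picture shows the rib unobstructed around (235,235) full-frame px, gripper above and behind it. I'll cross-check the rib fit with this view.

```bash
cat > fit.py <<'E'
from h import *
from scipy.optimize import minimize
def ribfit(n,im,box,z,q0,hw=.008,draw=None):
    x0,x1,y0,y1=box; b=cv2.GaussianBlur(im,(0,0),.6).astype(int); rg=(b[:,:,0]-b[:,:,1])[y0:y1,x0:x1]
    g=b.sum(2)[y0:y1,x0:x1]/3; bg=np.median(g)
    W=((g<bg-22)&(rg>8)).astype(float).ravel()
    YY,XX=np.mgrid[y0:y1,x0:x1]; G=np.array([at_z(n,p,z) for p in zip(XX.ravel(),YY.ravel())])[:,:2]
    S=np.vstack([q0]+[np.array(q0)+np.eye(3)[i]*[.008,.008,.12][i] for i in range(3)])
    def mod(q):
        v=G-q[:2]; a=(np.arctan2(v[:,1],v[:,0])-q[2]+np.pi)%(2*np.pi)-np.pi; ac=np.clip(a,-1.03,1.03)+q[2]
        D=np.hypot(*(G-q[:2]-.08*np.stack([np.cos(ac),np.sin(ac)],1)).T); return 1/(1+np.exp((D-hw)/.0015))
    r=minimize(lambda q:((mod(q)-W)**2).sum(),q0,method='Nelder-Mead',options=dict(initial_simplex=S,xatol=1e-5,fatol=1e-3,maxiter=3000))
    q=r.x; print(n,'area',W.sum(),'res',round(r.fun,1),'ctr',np.round(q[:2],4),'yaw',round(np.degrees(q[2]),1),'belly',np.round(q[:2]+.08*np.array([np.cos(q[2]),np.sin(q[2])]),4))
    if draw:
        o=im[y0:y1,x0:x1].copy(); o=cv2.resize(o,None,fx=5,fy=5,interpolation=0)
        for a in np.linspace(-1.03,1.03,21)+q[2]:
            p=(proj(n,[*(q[:2]+.08*np.array([np.cos(a),np.sin(a)])),z])-[x0,y0]+.5)*5; cv2.circle(o,tuple(int(v) for v in p),2,(0,255,0),-1)
        cv2.imwrite(draw,np.hstack([o,cv2.resize(np.repeat((W.reshape(y1-y0,-1,1)*255),3,2).astype(np.uint8),None,fx=5,fy=5,interpolation=0)])[:,:,::-1])
    return q
E
python3 - <<'E'
from fit import *
L=lambda f:cv2.imread(f)[:,:,::-1]
ribfit('scene',L('pics/scene1.png'),(212,252,218,252),.008,[.371,.306,-.15],draw='pics/fs.png')
ribfit('top',L('pics/top0.png'),(186,246,256,292),.008,[.371,.306,-.15],draw='pics/ft.png')
E
```

```text
scene area 197.0 res 45.0 ctr [0.376  0.3081] yaw -9.0 belly [0.455  0.2956]
top area 294.0 res 30.7 ctr [0.3718 0.3079] yaw -9.0 belly [0.4508 0.2954]
```

View pics/fs.png

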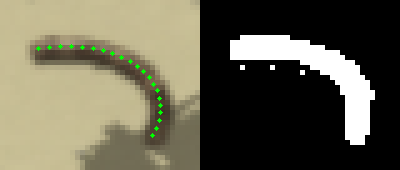

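View pics/ft.png

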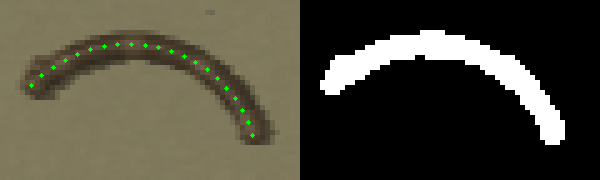

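>>> jog_arm(rows=[{"x": 10,"y": -2,"z": 24,"ax": 0.056,"ay": 0,"az": -0.019,"grip": 1},{"x": 35,"y": 0,"z": 0,"ax": 0,"ay": 0,"az": 0,"grip": 1},{"x": 35,"y": 0,"z": 0,"ax": 0,"ay": 0,"az": 0,"grip": 1},{"x": 10,"y": 0,"z": 0,"ax": 0,"ay": 0,"az": 0,"grip": 1}])

```text
time: 4.6
tool_pos: [0.4541, 0.2974, 0.1091]
orientation: [0.455, 0.546, 0.453, -0.538]
force: [0.1, -0.2, -0.0]
gripper_width: 0.0887
```

```bash
python3 -c "
from h import *
rel((.4515,.2955,.067),-9)"
```

```text
t 4.6 tcp [0.4541 0.2974 0.1091] yaw y -10.11 xdir [ 0.012  0.005 -1.   ] j [0.361 0.363 1.823 0.    0.943 0.537] w 0.0887 F [ 0.1 -0.2 -0. ]
  need shift tool mm [42.  -2.6  2.6] rot [-0.019 -0.007 -0.011]
```

>>> jog_arm(rows=[{"x": 14,"y": -2.6,"z": 2.6,"ax": -0.019,"ay": -0.007,"az": -0.011,"grip": 1},{"x": 15,"y": 0,"z": 0,"ax": 0,"ay": 0,"az": 0,"grip": 1},{"x": 11,"y": 0,"z": 0,"ax": 0,"ay": 0,"az": 0,"grip": 1},{"x": 0,"y": 0,"z": 0,"ax": 0,"ay": 0,"az": 0,"grip": 1}])

```text
time: 5.0
tool_pos: [0.4528, 0.2961, 0.0686]
orientation: [0.459, 0.539, 0.458, -0.537]
force: [-0.7, -0.4, -0.3]
gripper_width: 0.088
```

```bash
python3 -c "
from h import *
rel((.4515,.2955,.067),-9)"
```

```text
t 5.0 tcp [0.4528 0.2961 0.0686] yaw y -9.12 xdir [ 0.002  0.001 -1.   ] j [ 0.36   0.438  1.825 -0.     0.877  0.519] w 0.088 F [-0.7 -0.4 -0.3]
  need shift tool mm [ 1.6 -1.1  0.8] rot [-0.002 -0.001 -0.002]
```

>>> jog_arm(rows=[{"x": 1.5,"y": -1,"z": 0.8,"ax": 0,"ay": 0,"az": 0,"grip": 0},{"x": 0,"y": 0,"z": 0,"ax": 0,"ay": 0,"az": 0,"grip": -1},{"x": 0,"y": 0,"z": 0,"ax": 0,"ay": 0,"az": 0,"grip": -1},{"x": 0,"y": 0,"z": 0,"ax": 0,"ay": 0,"az": 0,"grip": -1},{"x": 0,"y": 0,"z": 0,"ax": 0,"ay": 0,"az": 0,"grip": -1},{"x": 0,"y": 0,"z": 0,"ax": 0,"ay": 0,"az": 0,"grip": -1},{"x": 0,"y": 0,"z": 0,"ax": 0,"ay": 0,"az": 0,"grip": -1},{"x": 0,"y": 0,"z": 0,"ax": 0,"ay": 0,"az": 0,"grip": -1}])

```text
time: 5.8
tool_pos: [0.4535, 0.2965, 0.0699]
orientation: [0.46, 0.541, 0.458, -0.536]
force: [0.6, 1.0, -0.0]
gripper_width: 0.0264
```

```bash
python3 -c "
from h import *
rel((.4515,.2955,.2),-9)
save('scene','scene2')
import cv2
im=cv2.imread('pics/scene2.png')[190:290,190:330];cv2.imwrite('pics/scene2c.png',cv2.resize(im,None,fx=5.6,fy=5.6,interpolation=2))
"
```

```text
t 5.8 tcp [0.4535 0.2965 0.0699] yaw y -9.12 xdir [ 0.007  0.002 -1.   ] j [ 0.36   0.435  1.826 -0.     0.873  0.519] w 0.0264 F [ 0.6  1.  -0. ]
  need shift tool mm [-130.1   -1.     0.9] rot [-0.002 -0.004 -0.006]
```

View pics/scene2c.png

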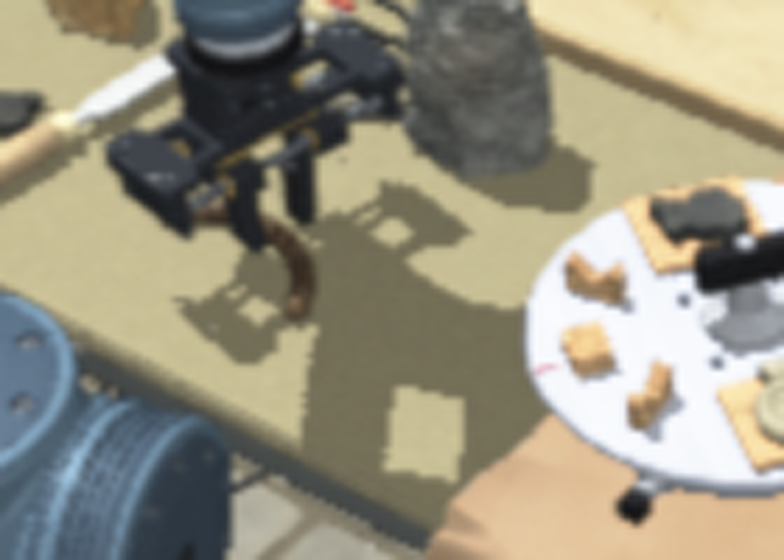

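The fingers straddle the rib but are still closing (26 mm opening). I'll lower slightly and continue closing.

>>> jog_arm(rows=[{"x": 3,"y": 0,"z": 0,"ax": 0,"ay": 0,"az": 0,"grip": -1},{"x": 0,"y": 0,"z": 0,"ax": 0,"ay": 0,"az": 0,"grip": -1},{"x": 0,"y": 0,"z": 0,"ax": 0,"ay": 0,"az": 0,"grip": -1},{"x": 0,"y": 0,"z": 0,"ax": 0,"ay": 0,"az": 0,"grip": -1}])

```text
time: 6.25
tool_pos: [0.4538, 0.2967, 0.0679]
orientation: [0.46, 0.541, 0.458, -0.536]
force: [-1.2, 0.2, 2.6]
gripper_width: 0.0151
```

>>> jog_arm(rows=[{"x": 0,"y": 0,"z": 0,"ax": 0,"ay": 0,"az": 0,"grip": -1},{"x": 0,"y": 0,"z": 0,"ax": 0,"ay": 0,"az": 0,"grip": -1}])

```text
time: 6.45
tool_pos: [0.4538, 0.2967, 0.0679]
orientation: [0.46, 0.541, 0.458, -0.536]
force: [-1.6, -0.5, 3.4]
gripper_width: 0.0147
```

```bash
python3 -c "
from h import *
rel((.4515,.2955,.2),-9)
"
```

```text
t 6.45 tcp [0.4538 0.2967 0.0679] yaw y -9.12 xdir [ 0.007  0.003 -1.   ] j [ 0.36   0.439  1.825 -0.     0.87   0.519] w 0.0147 F [-1.6 -0.5  3.4]
  need shift tool mm [-132.2   -1.2    1.1] rot [-0.002 -0.004 -0.006]
```

>>> jog_arm(rows=[{"x": -10,"y": 0,"z": 0,"ax": 0,"ay": 0,"az": 0,"grip": -1},{"x": -25,"y": 0,"z": 0,"ax": 0,"ay": 0,"az": 0,"grip": -1},{"x": -35,"y": 0,"z": 0,"ax": 0,"ay": 0,"az": 0,"grip": -1},{"x": -35,"y": 0,"z": 0,"ax": 0,"ay": 0,"az": 0,"grip": -1},{"x": -20,"y": 0,"z": 0,"ax": 0,"ay": 0,"az": 0,"grip": -1},{"x": 0,"y": 0,"z": 0,"ax": 0,"ay": 0,"az": 0,"grip": -1}])

```text
time: 7.05
tool_pos: [0.4516, 0.2958, 0.1971]
orientation: [0.459, 0.539, 0.458, -0.537]
force: [0.4, 0.6, -0.6]
gripper_width: 0.0149
```

```bash
python3 -c "
from h import *
rel((.4485,.0325,.2),145.6)
save('scene','scene3')
import cv2
im=cv2.imread('pics/scene3.png')[150:270,180:340];cv2.imwrite('pics/scene3c.png',cv2.resize(im,None,fx=5,fy=5,interpolation=2))
"
```

```text
t 7.05 tcp [0.4516 0.2958 0.1971] yaw y -9.13 xdir [ 0.003  0.001 -1.   ] j [ 0.36   0.223  1.788 -0.     1.128  0.519] w 0.0149 F [ 0.4  0.6 -0.6]
  need shift tool mm [ -3.2  38.7 260.5] rot [-2.701  0.004 -0.003]
```

View pics/scene3c.png

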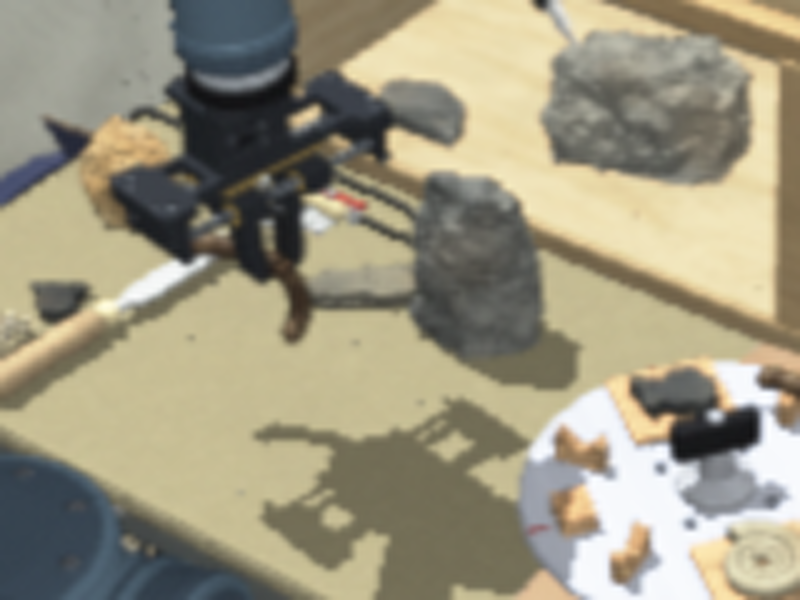

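>>> jog_arm(rows=[{"x": 0,"y": 6,"z": 30,"ax": 0,"ay": 0,"az": 0,"grip": -1},{"x": 0,"y": 6,"z": 40,"ax": 0,"ay": 0,"az": 0,"grip": -1},{"x": 0,"y": 7,"z": 45,"ax": 0,"ay": 0,"az": 0,"grip": -1},{"x": 0,"y": 7,"z": 45,"ax": 0,"ay": 0,"az": 0,"grip": -1},{"x": 0,"y": 7,"z": 45,"ax": 0,"ay": 0,"az": 0,"grip": -1},{"x": 0,"y": 6,"z": 35,"ax": 0,"ay": 0,"az": 0,"grip": -1},{"x": 0,"y": 0,"z": 20,"ax": 0,"ay": 0,"az": 0,"grip": -1},{"x": 0,"y": 0,"z": 0,"ax": -0.08,"ay": 0,"az": 0,"grip": -1},{"x": 0,"y": 0,"z": 0,"ax": -0.14,"ay": 0,"az": 0,"grip": -1},{"x": 0,"y": 0,"z": 0,"ax": -0.14,"ay": 0,"az": 0,"grip": -1},{"x": 0,"y": 0,"z": 0,"ax": -0.14,"ay": 0,"az": 0,"grip": -1},{"x": 0,"y": 0,"z": 0,"ax": -0.14,"ay": 0,"az": 0,"grip": -1},{"x": 0,"y": 0,"z": 0,"ax": -0.14,"ay": 0,"az": 0,"grip": -1},{"x": 0,"y": 0,"z": 0,"ax": -0.14,"ay": 0,"az": 0,"grip": -1},{"x": 0,"y": 0,"z": 0,"ax": -0.14,"ay": 0,"az": 0,"grip": -1},{"x": 0,"y": 0,"z": 0,"ax": -0.14,"ay": 0,"az": 0,"grip": -1},{"x": 0,"y": 0,"z": 0,"ax": -0.14,"ay": 0,"az": 0,"grip": -1},{"x": 0,"y": 0,"z": 0,"ax": -0.14,"ay": 0,"az": 0,"grip": -1},{"x": 0,"y": 0,"z": 0,"ax": -0.14,"ay": 0,"az": 0,"grip": -1}])

```text
time: 9.0
tool_pos: [0.4296, 0.0241, 0.1649]
orientation: [0.69, 0.019, 0.723, -0.014]
force: [-0.6, -3.3, -0.9]
gripper_width: 0.0147
```

```bash
python3 -c "
from h import *
rel((.4485,.0325,.2),145.6)
"
```

```text
t 9.0 tcp [0.4296 0.0241 0.1649] yaw y 87.27 xdir [-0.046  0.009 -0.999] j [-2.200e-01  6.600e-02  2.047e+00 -2.000e-03  1.076e+00 -1.743e+00] w 0.0147 F [-0.6 -3.3 -0.9]
  need shift tool mm [-35.9   9.5  16.8] rot [-1.018 -0.039 -0.029]
```

>>> jog_arm(rows=[{"x": -36,"y": 5,"z": 10,"ax": -0.05,"ay": -0.03,"az": -0.03,"grip": -1},{"x": 0,"y": 0,"z": 0,"ax": -0.14,"ay": 0,"az": 0,"grip": -1},{"x": 0,"y": 0,"z": 0,"ax": -0.14,"ay": 0,"az": 0,"grip": -1},{"x": 0,"y": 0,"z": 0,"ax": -0.14,"ay": 0,"az": 0,"grip": -1},{"x": 0,"y": 0,"z": 0,"ax": -0.14,"ay": 0,"az": 0,"grip": -1},{"x": 0,"y": 0,"z": 0,"ax": -0.14,"ay": 0,"az": 0,"grip": -1},{"x": 0,"y": 0,"z": 0,"ax": -0.14,"ay": 0,"az": 0,"grip": -1},{"x": 0,"y": 0,"z": 0,"ax": -0.08,"ay": 0,"az": 0,"grip": -1},{"x": 0,"y": 0,"z": 0,"ax": 0,"ay": 0,"az": 0,"grip": -1}])

```text
time: 9.9
tool_pos: [0.4326, 0.0299, 0.186]
orientation: [0.61, -0.327, 0.642, 0.33]
force: [0.6, -0.0, 0.2]
gripper_width: 0.0151
```

```bash
python3 -c "
from h import *
rel((.4485,.0325,.2),145.6)
"
```

```text
t 9.9 tcp [0.4326 0.0299 0.186 ] yaw y 145.37 xdir [-0.042 -0.018 -0.999] j [-0.191  0.035  2.027 -0.028  1.118 -2.716] w 0.0151 F [ 0.6 -0.   0.2]
  need shift tool mm [-14.7 -11.3  10.6] rot [-0.003 -0.039 -0.025]
```

>>> jog_arm(rows=[{"x": -15,"y": -11,"z": 11,"ax": 0,"ay": -0.039,"az": -0.025,"grip": -1},{"x": 0,"y": 0,"z": 0,"ax": 0,"ay": 0,"az": 0,"grip": -1},{"x": 0,"y": 0,"z": 0,"ax": 0,"ay": 0,"az": 0,"grip": -1}])

```text
time: 10.2
tool_pos: [0.4489, 0.0335, 0.1995]
orientation: [0.628, -0.326, 0.626, 0.328]
force: [1.3, 0.7, -1.2]
gripper_width: 0.0152
```

```bash
python3 -c "
from h import *
rel((.4485,.0325,.2),145.6)
import cv2
for n in('scene','top'):
  save(n,n+'4')
im=cv2.imread('pics/scene4.png')[150:290,210:390];cv2.imwrite('pics/scene4c.png',cv2.resize(im,None,fx=4.2,fy=4.2,interpolation=2))
im=cv2.imread('pics/top4.png')[190:330,260:400];cv2.imwrite('pics/top4c.png',cv2.resize(im,None,fx=4.2,fy=4.2,interpolation=2))
"
```

```text
t 10.2 tcp [0.4489 0.0335 0.1995] yaw y 145.09 xdir [ 0.001  0.002 -1.   ] j [-0.192  0.025  2.005  0.003  1.112 -2.725] w 0.0152 F [ 1.3  0.7 -1.2]
  need shift tool mm [-0.5 -0.2 -1. ] rot [-0.009  0.003 -0.001]
```

View pics/scene4c.png

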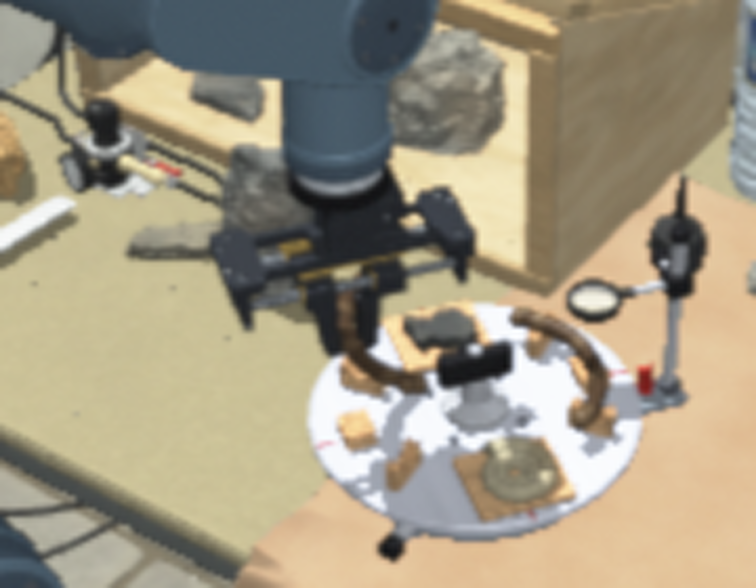

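View pics/top4c.png

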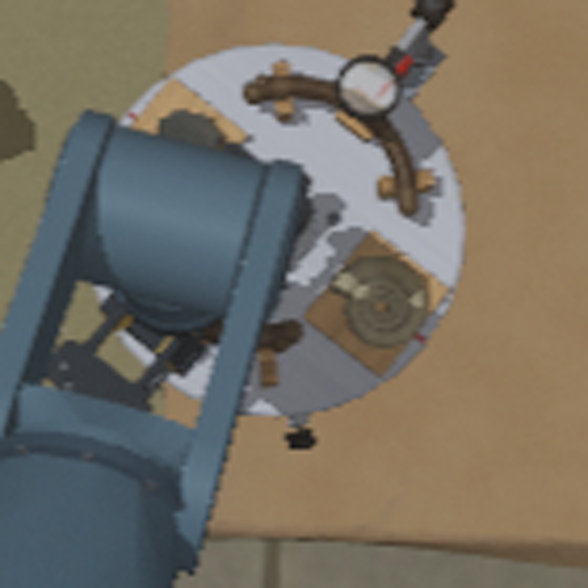

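The scene view shows the rib held level above the table, its near end at about (310,240) full-frame. I overlay the expected pose to check.

```bash
cat > ov.py <<'E'
from h import *
import sys
def ov(fn,n,b,yaw,z,out,crop,s=4.2):
    im=cv2.imread(fn); x0,x1,y0,y1=crop; o=cv2.resize(im[y0:y1,x0:x1],None,fx=s,fy=s,interpolation=2)
    y=np.radians(yaw); c=np.array(b)-.08*np.array([np.cos(y),np.sin(y)])
    for rr,col in((.08,(0,255,0)),(.072,(0,255,255)),(.088,(0,255,255))):
      for a in np.linspace(-1.03,1.03,31)+y:
        p=(proj(n,[*(c+rr*np.array([np.cos(a),np.sin(a)])),z])-[x0,y0]+.5)*s; cv2.circle(o,tuple(int(v) for v in p),1,col,-1)
    cv2.imwrite(out,o)
if __name__=='__main__':
    ov('pics/scene4.png','scene',(.4489,.0335),145.1,.1395,'pics/ov4s.png',(250,340,190,260),8)
    ov('pics/top4.png','top',(.4489,.0335),145.1,.1395,'pics/ov4t.png',(270,350,240,300),8)
E
python3 ov.py
```

```text
(no output)
```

View pics/ov4s.png

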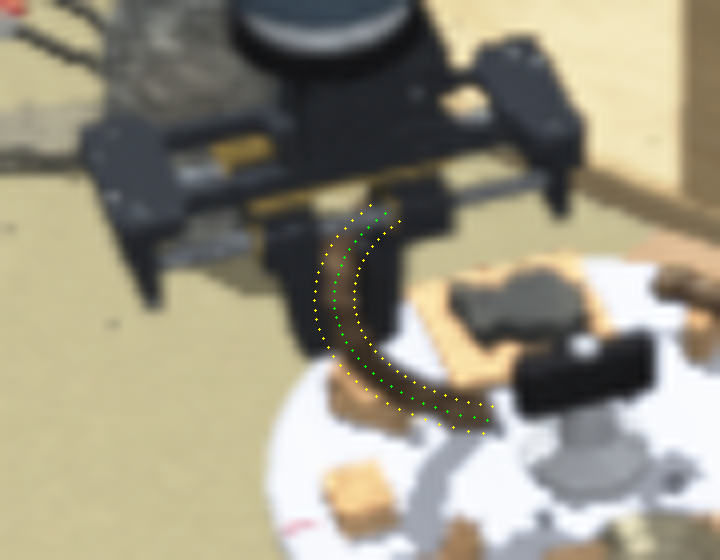

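View pics/ov4t.png

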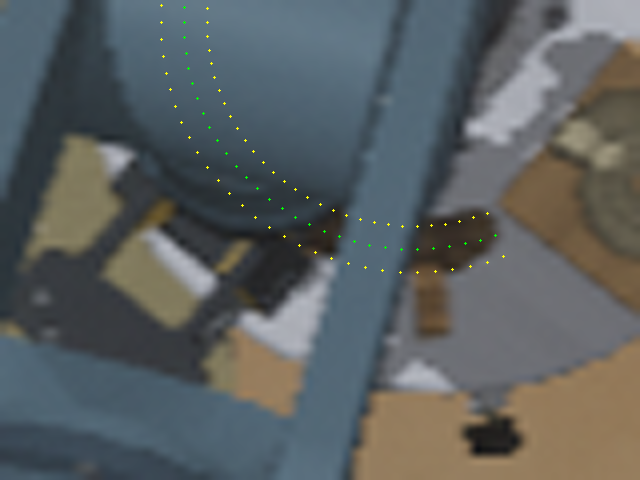

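Grasp matches the expectation within ~1 px. Descending.

>>> jog_arm(rows=[{"x": 20,"y": 0,"z": -1,"ax": -0.009,"ay": 0,"az": 0,"grip": -1},{"x": 20,"y": 0,"z": 0,"ax": 0,"ay": 0,"az": 0,"grip": -1},{"x": 15,"y": 0,"z": 0,"ax": 0,"ay": 0,"az": 0,"grip": -1},{"x": 5,"y": 0,"z": 0,"ax": 0,"ay": 0,"az": 0,"grip": -1},{"x": 0,"y": 0,"z": 0,"ax": 0,"ay": 0,"az": 0,"grip": -1}])

```text
time: 10.8
tool_pos: [0.4493, 0.0325, 0.1389]
orientation: [0.627, -0.33, 0.624, 0.329]
force: [0.2, 0.6, -0.6]
gripper_width: 0.0148
```

```bash
python3 -c "
from h import *
rel((.4485,.0325,.124),145.6)
o,p,R=pose()
import cv2
for n in('scene','top'):
  save(n,n+'5')
from ov import ov
ov('pics/scene5.png','scene',(.4485,.0325),145.6,p[2]-.06,'pics/ov5s.png',(250,340,190,280),8)
"
```

```text
t 10.8 tcp [0.4493 0.0325 0.1389] yaw y 145.55 xdir [ 0.004  0.001 -1.   ] j [-1.940e-01  1.320e-01  2.040e+00  2.000e-03  9.660e-01 -2.735e+00] w 0.0148 F [ 0.2  0.6 -0.6]
  need shift tool mm [14.9  0.7 -0.5] rot [-0.001  0.003  0.002]
```

View pics/ov5s.png

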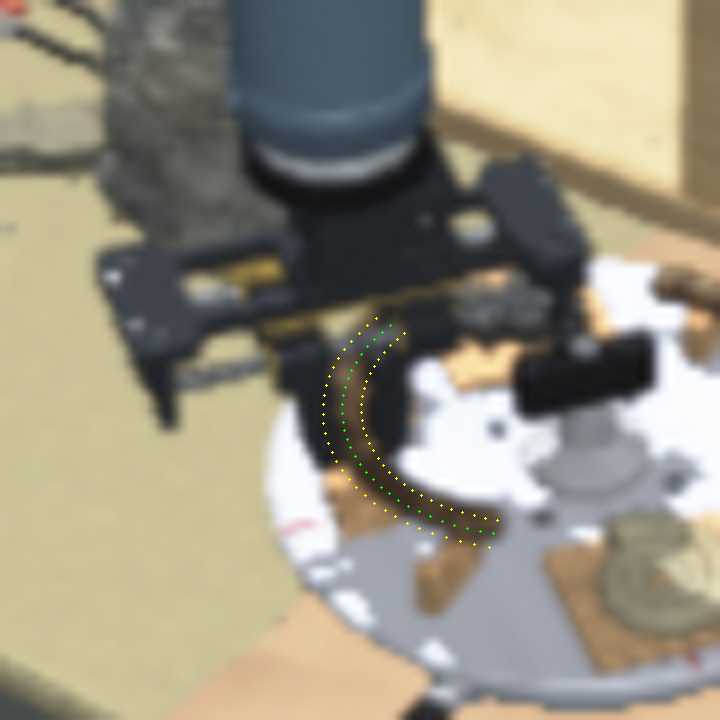

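>>> jog_arm(rows=[{"x": 6,"y": 0.7,"z": -0.5,"ax": 0,"ay": 0,"az": 0,"grip": -1},{"x": 4,"y": 0,"z": 0,"ax": 0,"ay": 0,"az": 0,"grip": -1},{"x": 0,"y": 0,"z": 0,"ax": 0,"ay": 0,"az": 0,"grip": -1}])

```text
time: 11.2
tool_pos: [0.4503, 0.0322, 0.1308]
orientation: [0.629, -0.331, 0.623, 0.328]
force: [-0.8, -0.3, -0.0]
gripper_width: 0.015
```

>>> jog_arm(rows=[{"x": 2,"y": 0,"z": 0,"ax": 0,"ay": 0,"az": 0,"grip": -1},{"x": 0,"y": 0,"z": 0,"ax": 0,"ay": 0,"az": 0,"grip": -1}])

```text
time: 11.4
tool_pos: [0.4505, 0.0321, 0.1289]
orientation: [0.629, -0.331, 0.623, 0.328]
force: [0.1, -0.2, -0.7]
gripper_width: 0.015
```

>>> jog_arm(rows=[{"x": 2,"y": 0,"z": 0,"ax": 0,"ay": 0,"az": 0,"grip": -1},{"x": 0,"y": 0,"z": 0,"ax": 0,"ay": 0,"az": 0,"grip": -1}])

```text
time: 11.6
tool_pos: [0.4507, 0.0321, 0.127]
orientation: [0.629, -0.331, 0.622, 0.328]
force: [-1.1, 0.7, 0.5]
gripper_width: 0.0152
```

```bash
python3 -c "
from h import *
rel((.4485,.0325,.124),145.6)"
```

```text
t 11.6 tcp [0.4507 0.0321 0.127 ] yaw y 145.56 xdir [ 0.01 -0.   -1.  ] j [-1.940e-01  1.560e-01  2.044e+00  2.000e-03  9.320e-01 -2.736e+00] w 0.0152 F [-1.1  0.7  0.5]
  need shift tool mm [ 3.   2.1 -0.9] rot [-0.001  0.006  0.008]
```

>>> jog_arm(rows=[{"x": 1,"y": 2,"z": -0.9,"ax": 0,"ay": 0.006,"az": 0.008,"grip": -1},{"x": 0,"y": 0,"z": 0,"ax": 0,"ay": 0,"az": 0,"grip": -1}])

```text
time: 11.8
tool_pos: [0.4486, 0.0323, 0.1261]
orientation: [0.625, -0.33, 0.626, 0.329]
force: [-1.5, -1.3, -0.2]
gripper_width: 0.0148
```

>>> jog_arm(rows=[{"x": 1.5,"y": 0,"z": 0,"ax": 0,"ay": 0,"az": 0,"grip": -1},{"x": 0,"y": 0,"z": 0,"ax": 0,"ay": 0,"az": 0,"grip": -1}])

```text
time: 12.0
tool_pos: [0.4491, 0.0322, 0.1252]
orientation: [0.626, -0.33, 0.626, 0.329]
force: [-1.7, -1.4, 2.4]
gripper_width: 0.015
```

>>> jog_arm(rows=[{"x": 1.5,"y": 0,"z": 0,"ax": 0,"ay": 0,"az": 0,"grip": -1},{"x": 0,"y": 0,"z": 0,"ax": 0,"ay": 0,"az": 0,"grip": -1}])

```text
time: 12.2
tool_pos: [0.4495, 0.0321, 0.1246]
orientation: [0.626, -0.33, 0.626, 0.329]
force: [-2.1, -0.6, 2.2]
gripper_width: 0.0153
```

```bash
python3 -c "
from h import *
rel((.4485,.0325,.124),145.6)"
```

```text
t 12.2 tcp [0.4495 0.0321 0.1246] yaw y 145.52 xdir [ 0.001 -0.001 -1.   ] j [-1.930e-01  1.630e-01  2.043e+00 -1.000e-03  9.350e-01 -2.732e+00] w 0.0153 F [-2.1 -0.6  2.2]
  need shift tool mm [ 0.6  1.  -0.2] rot [-0.001 -0.     0.002]
```

```bash
python3 -c "
from h import *
from ov import ov
save('scene','scene6');save('top','top6')
ov('pics/scene6.png','scene',(.4485,.0325),145.6,.064,'pics/ov6s.png',(250,340,190,280),8)
ov('pics/top6.png','top',(.4485,.0325),145.6,.064,'pics/ov6t.png',(270,350,230,300),8)
"
```

```text
(no output)
```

View pics/ov6s.png

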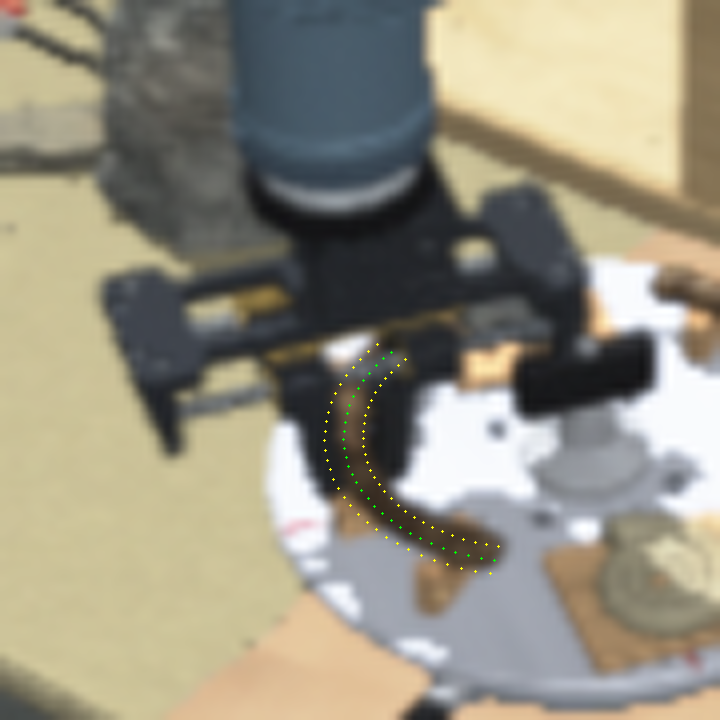

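View pics/ov6t.png

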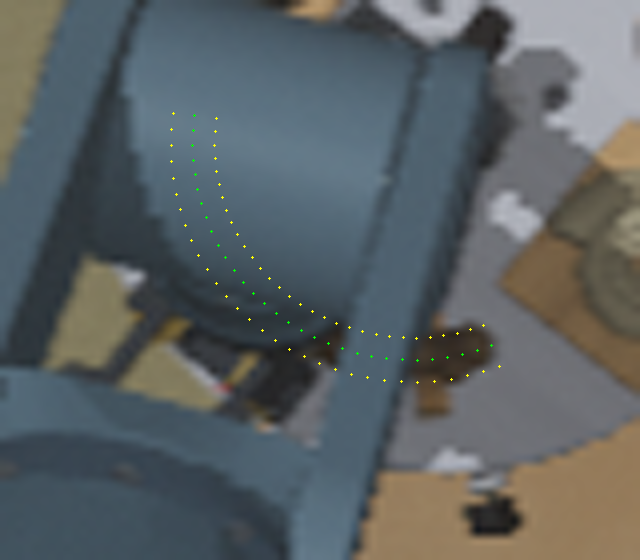

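Rib lies in the notches as far as the view shows (near notch at ~(304,262) scene). Releasing gently.

>>> jog_arm(rows=[{"x": 0,"y": 0,"z": 0,"ax": 0,"ay": 0,"az": 0,"grip": -0.5},{"x": 0,"y": 0,"z": 0,"ax": 0,"ay": 0,"az": 0,"grip": -0.3},{"x": 0,"y": 0,"z": 0,"ax": 0,"ay": 0,"az": 0,"grip": -0.2},{"x": 0,"y": 0,"z": 0,"ax": 0,"ay": 0,"az": 0,"grip": -0.2},{"x": 0,"y": 0,"z": 0,"ax": 0,"ay": 0,"az": 0,"grip": -0.2}])

```text
time: 12.8
tool_pos: [0.4493, 0.0324, 0.1238]
orientation: [0.626, -0.33, 0.625, 0.329]
force: [0.2, -0.2, 0.7]
gripper_width: 0.0356
```

>>> jog_arm(rows=[{"x": -5,"y": 0,"z": 0,"ax": 0,"ay": 0,"az": 0,"grip": -0.2},{"x": -15,"y": 0,"z": 0,"ax": 0,"ay": 0,"az": 0,"grip": -0.2},{"x": -35,"y": 0,"z": 0,"ax": 0,"ay": 0,"az": 0,"grip": -0.2},{"x": -45,"y": 0,"z": 0,"ax": 0,"ay": 0,"az": 0,"grip": -0.2}])

```text
time: 13.2
tool_pos: [0.445, 0.0331, 0.2211]
orientation: [0.622, -0.327, 0.629, 0.332]
force: [0.9, -1.2, -0.3]
gripper_width: 0.035
```

```bash
python3 -c "
from h import *
from ov import ov
rel((.531,-.024,.2),55.6)
save('scene','scene7');save('top','top7')
ov('pics/scene7.png','scene',(.4485,.0325),145.6,.064,'pics/ov7s.png',(250,340,190,280),8)
im=cv2.imread('pics/scene7.png')[190:280,250:340];cv2.imwrite('pics/scene7c.png',cv2.resize(im,None,fx=8,fy=8,interpolation=2))
"
```

```text
t 13.2 tcp [0.445  0.0331 0.2211] yaw y 145.53 xdir [-0.013  0.002 -1.   ] j [-0.193 -0.01   1.99  -0.     1.175 -2.732] w 0.035 F [ 0.9 -1.2 -0.3]
  need shift tool mm [  19.9 -103.4    1.7] rot [ 1.57  -0.014 -0.005]
```

View pics/ov7s.png

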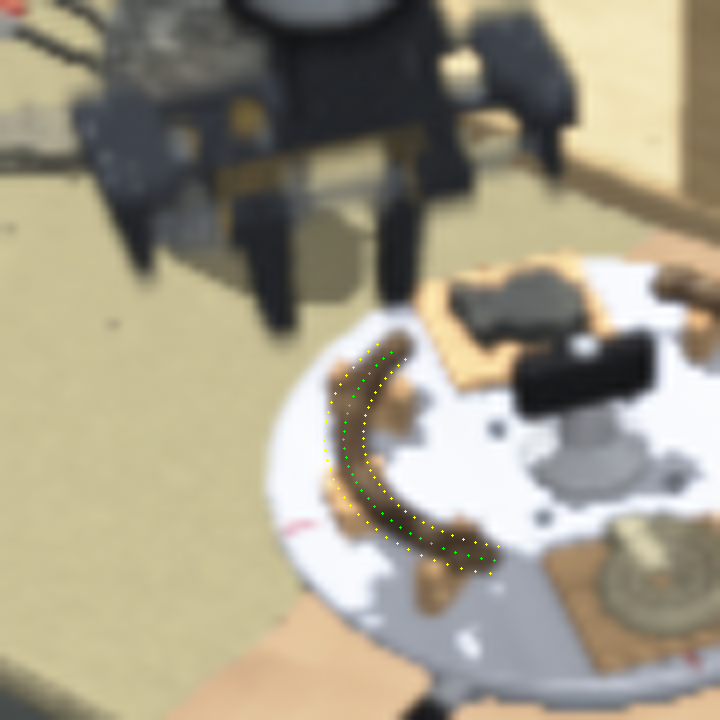

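View pics/scene7c.png

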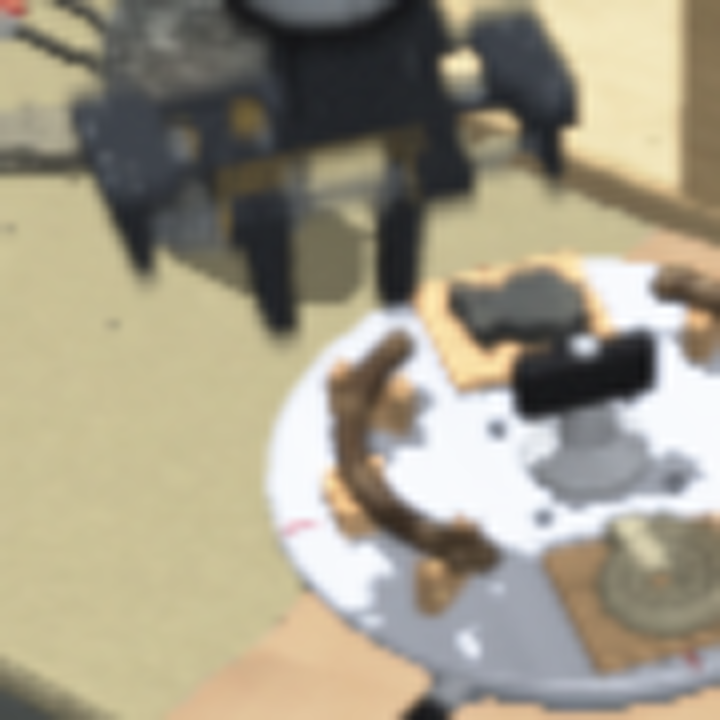

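Rib seated in both notches (cork visible either side at the near (304,262) and far (296,239) notch). Depth check of its level.

```bash
python3 -c "
from h import *
d=np.load('pics/scene7.npy')
y=np.radians(145.6); c=np.array([.4485,.0325])-.08*np.array([np.cos(y),np.sin(y)])
def chk(c,y,l):
  for a in (-50,-43,-25,0,25,43,50):
    z=[]
    for da in(-4,-2,0,2,4):
      t=y+np.radians(a+da); 
      p=proj('scene',[*(c+.08*np.array([np.cos(t),np.sin(t)])),.072]); x,yy=np.round(p).astype(int); z.append(at_d('scene',(x,yy),d[yy,x])[2])
    print(l,a,np.round(z,4),np.round(np.median(z),4))
chk(c,y,'rib')
y2=y-np.pi; ax=np.array([.531,-.024]); chk(ax+.02*np.array([np.cos(y2),np.sin(y2)]),y2,'fixed')
"
```

```text
rib -50 [0.0767 0.0767 0.0744 0.0744 0.0761] 0.0761
rib -43 [0.0744 0.0761 0.0761 0.0719 0.0719] 0.0744
rib -25 [0.0683 0.0776 0.0776 0.0776 0.0712] 0.0776
rib 0 [0.0713 0.0713 0.0737 0.0704 0.0704] 0.0713
rib 25 [0.0722 0.0708 0.0731 0.0731 0.0737] 0.0731
rib 43 [0.071  0.0764 0.0709 0.0747 0.07  ] 0.071
rib 50 [0.07   0.0728 0.0753 0.0753 0.073 ] 0.073
fixed -50 [0.0718 0.0737 0.0736 0.0741 0.0741] 0.0737
fixed -43 [0.0741 0.0741 0.0761 0.0711 0.0711] 0.0741
fixed -25 [0.0741 0.0741 0.07   0.07   0.0749] 0.0741
fixed 0 [0.0726 0.0726 0.0755 0.0724 0.0731] 0.0726
fixed 25 [0.0712 0.0717 0.0717 0.0761 0.0716] 0.0717
fixed 43 [0.0682 0.0745 0.0728 0.0747 0.0748] 0.0745
fixed 50 [0.0747 0.0748 0.0676 0.0734 0.0724] 0.0734
```

Heights match the fixed rib, so it's seated. Now go over the grip bar and turn the jaws across it.

>>> jog_arm(rows=[{"x": -10,"y": -35,"z": 1,"ax": 0,"ay": -0.014,"az": -0.005,"grip": -0.2},{"x": 0,"y": -35,"z": 0,"ax": 0,"ay": 0,"az": 0,"grip": -0.2},{"x": 0,"y": -33,"z": 0,"ax": 0,"ay": 0,"az": 0,"grip": -0.2},{"x": -1,"y": 0,"z": 0,"ax": 0.14,"ay": 0,"az": 0,"grip": -0.2},{"x": -1,"y": 0,"z": 0,"ax": 0.14,"ay": 0,"az": 0,"grip": -0.2},{"x": -1,"y": 0,"z": 0,"ax": 0.14,"ay": 0,"az": 0,"grip": -0.2},{"x": -1,"y": 0,"z": 0,"ax": 0.14,"ay": 0,"az": 0,"grip": -0.2},{"x": -1,"y": 0,"z": 0,"ax": 0.14,"ay": 0,"az": 0,"grip": -0.2},{"x": -1,"y": 0,"z": 0,"ax": 0.14,"ay": 0,"az": 0,"grip": -0.2},{"x": -1,"y": 0,"z": 0,"ax": 0.14,"ay": 0,"az": 0,"grip": -0.2},{"x": -1,"y": 0,"z": 0,"ax": 0.14,"ay": 0,"az": 0,"grip": -0.2},{"x": -1,"y": 0,"z": 0,"ax": 0.14,"ay": 0,"az": 0,"grip": -0.2},{"x": -1,"y": 0,"z": 0,"ax": 0.14,"ay": 0,"az": 0,"grip": -0.2},{"x": -1,"y": 0,"z": 0,"ax": 0.14,"ay": 0,"az": 0,"grip": -0.2},{"x": 0,"y": 0,"z": 0,"ax": 0,"ay": 0,"az": 0,"grip": -0.2}])

```text
time: 14.8
tool_pos: [0.5357, -0.0269, 0.2437]
orientation: [0.674, 0.224, 0.67, -0.216]
force: [0.0, 0.6, 0.1]
gripper_width: 0.0355
```

```bash
python3 -c "
from h import *
rel((.530,-.024,.148),55.6)
"
```

```text
t 14.8 tcp [ 0.5357 -0.0269  0.2437] yaw y 53.74 xdir [ 0.01  0.01 -1.  ] j [-0.277  0.152  1.766  0.013  1.217 -1.22 ] w 0.0355 F [0.  0.6 0.1]
  need shift tool mm [95.6 -2.3 -6.4] rot [-0.032  0.002 -0.014]
```

>>> jog_arm(rows=[{"x": 5,"y": -2,"z": -6,"ax": -0.032,"ay": 0,"az": -0.014,"grip": -0.2},{"x": 25,"y": 0,"z": 0,"ax": 0,"ay": 0,"az": 0,"grip": -0.2},{"x": 10,"y": 0,"z": 0,"ax": 0,"ay": 0,"az": 0,"grip": -0.2},{"x": 0,"y": 0,"z": 0,"ax": 0,"ay": 0,"az": 0,"grip": -0.2}])

```text
time: 15.2
tool_pos: [0.5283, -0.0244, 0.2013]
orientation: [0.677, 0.202, 0.677, -0.204]
force: [-0.1, -0.0, 0.3]
gripper_width: 0.0351
```

```bash
python3 -c "
from h import *
rel((.530,-.024,.148),55.6)
save('scene','scene8')
im=cv2.imread('pics/scene8.png')[160:280,260:400];cv2.imwrite('pics/scene8c.png',cv2.resize(im,None,fx=5,fy=5,interpolation=2))
"
```

```text
t 15.2 tcp [ 0.5283 -0.0244  0.2013] yaw y 56.61 xdir [-0.001 -0.003 -1.   ] j [-0.269  0.196  1.811 -0.004  1.135 -1.256] w 0.0351 F [-0.1 -0.   0.3]
  need shift tool mm [53.3  1.5  1.2] rot [0.018 0.001 0.003]
```

View pics/scene8c.png

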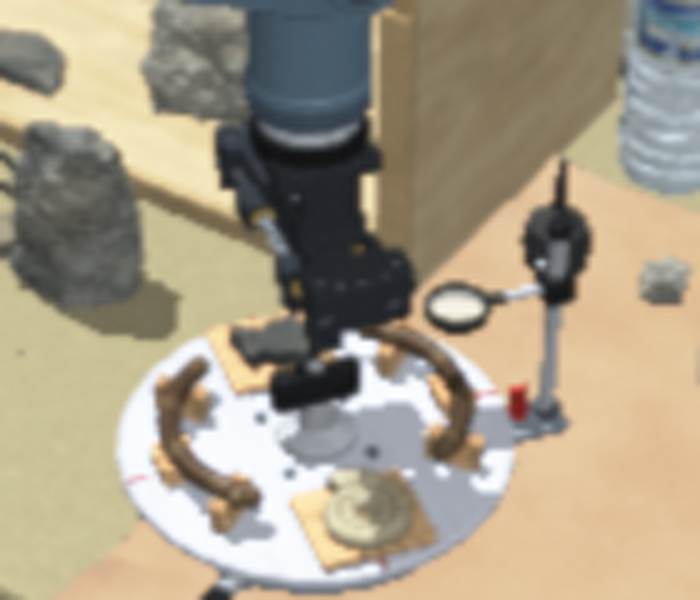

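The gripper is over the bar (bar at (323,237) px), rib seated in both notches, lens stand clear. Descending.

>>> jog_arm(rows=[{"x": 15,"y": 1.5,"z": 1,"ax": 0.018,"ay": 0,"az": 0,"grip": -0.2},{"x": 15,"y": 0,"z": 0,"ax": 0,"ay": 0,"az": 0,"grip": -0.2},{"x": 12,"y": 0,"z": 0,"ax": 0,"ay": 0,"az": 0,"grip": -0.2},{"x": 8,"y": 0,"z": 0,"ax": 0,"ay": 0,"az": 0,"grip": -0.2},{"x": 0,"y": 0,"z": 0,"ax": 0,"ay": 0,"az": 0,"grip": -0.2}])

```text
time: 15.75
tool_pos: [0.5316, -0.0241, 0.15]
orientation: [0.677, 0.208, 0.674, -0.211]
force: [-0.3, -0.8, 0.4]
gripper_width: 0.0354
```

```bash
python3 -c "
from h import *
rel((.530,-.024,.148),55.6)
"
```

```text
t 15.75 tcp [ 0.5316 -0.0241  0.15  ] yaw y 55.55 xdir [ 0.003 -0.004 -1.   ] j [-0.267  0.278  1.831 -0.004  1.028 -1.234] w 0.0354 F [-0.3 -0.8  0.4]
  need shift tool mm [ 2.  -0.8 -1.4] rot [-0.001  0.005  0.002]
```

>>> jog_arm(rows=[{"x": 2,"y": -0.8,"z": -1,"ax": 0,"ay": 0.005,"az": 0,"grip": -0.4},{"x": 0,"y": 0,"z": 0,"ax": 0,"ay": 0,"az": 0,"grip": -1},{"x": 0,"y": 0,"z": 0,"ax": 0,"ay": 0,"az": 0,"grip": -1},{"x": 0,"y": 0,"z": 0,"ax": 0,"ay": 0,"az": 0,"grip": -1},{"x": 0,"y": 0,"z": 0,"ax": 0,"ay": 0,"az": 0,"grip": -1},{"x": 0,"y": 0,"z": 0,"ax": 0,"ay": 0,"az": 0,"grip": -1}])

```text
time: 16.35
tool_pos: [0.531, -0.0241, 0.1485]
orientation: [0.676, 0.209, 0.675, -0.21]
force: [1.2, 0.9, -3.1]
gripper_width: 0.0151
```

```bash
python3 -c "
from h import *
rel((.530,-.024,.148),55.6)
"
```

```text
t 16.35 tcp [ 0.531  -0.0241  0.1485] yaw y 55.54 xdir [ 0.001 -0.001 -1.   ] j [-2.680e-01  2.810e-01  1.832e+00 -1.000e-03  1.028e+00 -1.237e+00] w 0.0151 F [ 1.2  0.9 -3.1]
  need shift tool mm [ 0.5 -0.5 -0.8] rot [-0.001  0.001  0.001]
```

>>> jog_arm(rows=[{"x": 0,"y": 0,"z": 0,"ax": 0.03,"ay": 0,"az": 0,"grip": -1},{"x": 0,"y": 0,"z": 0,"ax": 0.05,"ay": 0,"az": 0,"grip": -1},{"x": 0,"y": 0,"z": 0,"ax": 0.06,"ay": 0,"az": 0,"grip": -1},{"x": 0,"y": 0,"z": 0,"ax": 0.06,"ay": 0,"az": 0,"grip": -1},{"x": 0,"y": 0,"z": 0,"ax": 0.06,"ay": 0,"az": 0,"grip": -1},{"x": 0,"y": 0,"z": 0,"ax": 0.06,"ay": 0,"az": 0,"grip": -1},{"x": 0,"y": 0,"z": 0,"ax": 0.06,"ay": 0,"az": 0,"grip": -1}])

```text
time: 17.05
tool_pos: [0.5313, -0.0236, 0.1485]
orientation: [0.623, 0.335, 0.621, -0.336]
force: [1.7, 1.1, -3.7]
gripper_width: 0.0151
```

```bash
python3 -c "
from h import *
rel((.531,-.024,.148),-10)
"
```

```text
t 17.05 tcp [ 0.5313 -0.0236  0.1485] yaw y 33.34 xdir [ 0.002 -0.003 -1.   ] j [-0.267  0.281  1.832 -0.002  1.027 -0.848] w 0.0151 F [ 1.7  1.1 -3.7]
  need shift tool mm [ 0.5 -0.4  0.1] rot [ 0.756  0.003 -0.001]
```

Very steady. Continue.

>>> jog_arm(rows=[{"x": 0,"y": 0,"z": 0,"ax": 0.06,"ay": 0.003,"az": 0,"grip": -1},{"x": 0,"y": 0,"z": 0,"ax": 0.07,"ay": 0,"az": 0,"grip": -1},{"x": 0,"y": 0,"z": 0,"ax": 0.07,"ay": 0,"az": 0,"grip": -1},{"x": 0,"y": 0,"z": 0,"ax": 0.07,"ay": 0,"az": 0,"grip": -1},{"x": 0,"y": 0,"z": 0,"ax": 0.07,"ay": 0,"az": 0,"grip": -1},{"x": 0,"y": 0,"z": 0,"ax": 0.07,"ay": 0,"az": 0,"grip": -1},{"x": 0,"y": 0,"z": 0,"ax": 0.07,"ay": 0,"az": 0,"grip": -1},{"x": 0,"y": 0,"z": 0,"ax": 0.07,"ay": 0,"az": 0,"grip": -1},{"x": 0,"y": 0,"z": 0,"ax": 0.07,"ay": 0,"az": 0,"grip": -1},{"x": 0,"y": 0,"z": 0,"ax": 0.07,"ay": 0,"az": 0,"grip": -1}])

```text
time: 18.05
tool_pos: [0.5321, -0.0235, 0.1484]
orientation: [0.467, 0.532, 0.465, -0.531]
force: [2.4, 0.3, -4.1]
gripper_width: 0.0146
```

```bash
python3 -c "
from h import *
rel((.531,-.024,.148),-124.4)
save('scene','scene9')
im=cv2.imread('pics/scene9.png')[160:280,260:400];cv2.imwrite('pics/scene9c.png',cv2.resize(im,None,fx=5,fy=5,interpolation=2))
"
```

```text
t 18.05 tcp [ 0.5321 -0.0235  0.1484] yaw y -7.53 xdir [ 0.003 -0.002 -1.   ] j [-2.670e-01  2.820e-01  1.830e+00 -1.000e-03  1.027e+00 -1.350e-01] w 0.0146 F [ 2.4  0.3 -4.1]
  need shift tool mm [ 0.4 -1.   0.7] rot [ 2.04e+00 -2.00e-03 -3.00e-03]
```

View pics/scene9c.png

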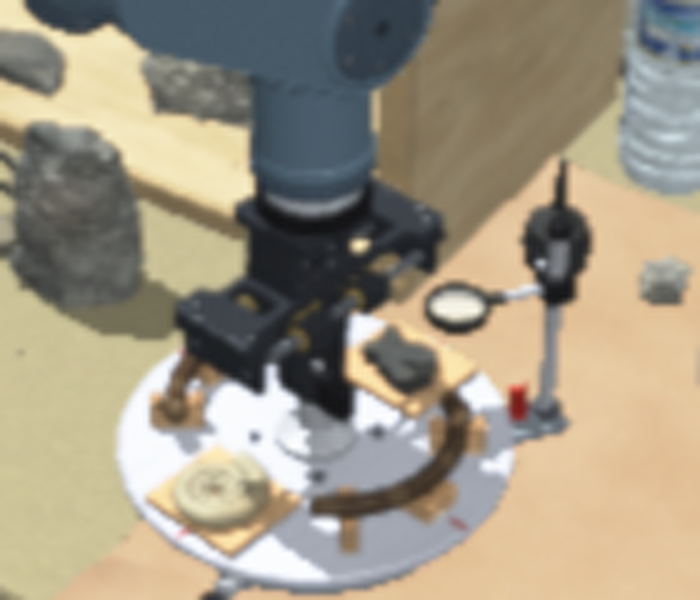

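```bash
python3 -c "
from h import *
d=np.load('pics/scene6.npy')
for y in range(225,250,2):
  for x in (268,270,272,273): print((x,y),np.round(at_d('scene',(x,y),d[y,x]),3),end=' ')
  print()
d=np.load('pics/scene9.npy'); print('scene9 right bracket')
for y in range(200,222,2):
  for x in range(332,350,4): print(np.round(at_d('scene',(x,y),d[y,x]),3),end=' ')
  print()
"
```

```text
(268, 225) [0.404 0.095 0.167] (270, 225) [0.406 0.088 0.168] (272, 225) [0.412 0.085 0.166] (273, 225) [0.411 0.079 0.17 ] 
(268, 227) [0.394 0.086 0.17 ] (270, 227) [0.4   0.083 0.167] (272, 227) [0.401 0.075 0.17 ] (273, 227) [0.406 0.076 0.166] 
(268, 229) [0.387 0.08  0.169] (270, 229) [0.391 0.075 0.169] (272, 229) [0.393 0.068 0.17 ] (273, 229) [0.396 0.067 0.169] 
(268, 231) [0.377 0.071 0.172] (270, 231) [0.383 0.068 0.169] (272, 231) [0.386 0.063 0.17 ] (273, 231) [0.386 0.058 0.172] 
(268, 233) [0.374 0.069 0.167] (270, 233) [0.376 0.062 0.169] (272, 233) [0.382 0.059 0.167] (273, 233) [0.38  0.053 0.171] 
(268, 235) [0.365 0.06  0.17 ] (270, 235) [0.366 0.053 0.172] (272, 235) [0.373 0.051 0.168] (273, 235) [0.372 0.046 0.172] 
(268, 237) [0.362 0.059 0.164] (270, 237) [0.365 0.053 0.165] (272, 237) [0.368 0.048 0.165] (273, 237) [0.371 0.046 0.165] 
(268, 239) [0.36  0.058 0.158] (270, 239) [0.362 0.051 0.16 ] (272, 239) [0.368 0.048 0.157] (273, 239) [ 0.501  0.173 -0.002] 
(268, 241) [0.357 0.055 0.154] (270, 241) [0.362 0.052 0.151] (272, 241) [0.365 0.046 0.152] (273
[... 1093 characters left out ...]
97 -0.065  0.185] [ 0.615 -0.07   0.176] 
[ 0.557 -0.046  0.193] [ 0.568 -0.054  0.189] [ 0.611 -0.041  0.157] [ 0.605 -0.06   0.169] [0.77  0.028 0.025] 
[ 0.55  -0.051  0.192] [0.72  0.048 0.039] [ 0.59  -0.055  0.168] [ 0.613 -0.056  0.154] [0.776 0.031 0.011] 
[ 0.552 -0.049  0.181] [ 0.567 -0.054  0.174] [ 0.587 -0.057  0.163] [0.745 0.029 0.022] [0.771 0.027 0.006] 
[ 0.55  -0.051  0.175] [ 0.559 -0.061  0.174] [0.721 0.031 0.027] [0.744 0.028 0.013] [0.761 0.021 0.006] 
[ 0.542 -0.056  0.175] [ 0.554 -0.063  0.17 ] [0.72  0.03  0.019] [0.737 0.023 0.01 ] [ 0.625 -0.065  0.125] 
[ 0.543 -0.056  0.166] [ 0.558 -0.061  0.159] [0.72  0.03  0.009] [0.73  0.018 0.007] [ 0.612 -0.073  0.128]
```

Body's lowest point is ≥ ~0.148, lens top 0.130: clear. Continue.

>>> jog_arm(rows=[{"x": 0,"y": -0.5,"z": 0.4,"ax": 0.04,"ay": -0.002,"az": -0.003,"grip": -1},{"x": 0,"y": 0,"z": 0,"ax": 0.07,"ay": 0,"az": 0,"grip": -1},{"x": 0,"y": 0,"z": 0,"ax": 0.07,"ay": 0,"az": 0,"grip": -1},{"x": 0,"y": 0,"z": 0,"ax": 0.07,"ay": 0,"az": 0,"grip": -1},{"x": 0,"y": 0,"z": 0,"ax": 0.07,"ay": 0,"az": 0,"grip": -1},{"x": 0,"y": 0,"z": 0,"ax": 0.07,"ay": 0,"az": 0,"grip": -1},{"x": 0,"y": 0,"z": 0,"ax": 0.07,"ay": 0,"az": 0,"grip": -1},{"x": 0,"y": 0,"z": 0,"ax": 0.07,"ay": 0,"az": 0,"grip": -1},{"x": 0,"y": 0,"z": 0,"ax": 0.07,"ay": 0,"az": 0,"grip": -1},{"x": 0,"y": 0,"z": 0,"ax": 0.07,"ay": 0,"az": 0,"grip": -1},{"x": 0,"y": 0,"z": 0,"ax": 0.07,"ay": 0,"az": 0,"grip": -1},{"x": 0,"y": 0,"z": 0,"ax": 0.07,"ay": 0,"az": 0,"grip": -1},{"x": 0,"y": 0,"z": 0,"ax": 0.07,"ay": 0,"az": 0,"grip": -1}])

```text
time: 19.4
tool_pos: [0.533, -0.024, 0.1484]
orientation: [0.192, 0.682, 0.188, -0.68]
force: [1.1, -0.8, -3.1]
gripper_width: 0.0147
```

```bash
python3 -c "
from h import *
rel((.531,-.024,.148),-124.4)
"
```

```text
t 19.4 tcp [ 0.533  -0.024   0.1484] yaw y -58.83 xdir [ 0.003 -0.004 -1.   ] j [-0.266  0.283  1.828 -0.004  1.026  0.763] w 0.0147 F [ 1.1 -0.8 -3.1]
  need shift tool mm [ 0.4 -1.   1.7] rot [ 1.144 -0.003 -0.004]
```

>>> jog_arm(rows=[{"x": 0,"y": -0.5,"z": 0.8,"ax": 0.05,"ay": -0.003,"az": -0.004,"grip": -1},{"x": 0,"y": 0,"z": 0,"ax": 0.07,"ay": 0,"az": 0,"grip": -1},{"x": 0,"y": 0,"z": 0,"ax": 0.07,"ay": 0,"az": 0,"grip": -1},{"x": 0,"y": 0,"z": 0,"ax": 0.07,"ay": 0,"az": 0,"grip": -1},{"x": 0,"y": 0,"z": 0,"ax": 0.07,"ay": 0,"az": 0,"grip": -1},{"x": 0,"y": 0,"z": 0,"ax": 0.07,"ay": 0,"az": 0,"grip": -1},{"x": 0,"y": 0,"z": 0,"ax": 0.07,"ay": 0,"az": 0,"grip": -1},{"x": 0,"y": 0,"z": 0,"ax": 0.07,"ay": 0,"az": 0,"grip": -1},{"x": 0,"y": 0,"z": 0,"ax": 0.07,"ay": 0,"az": 0,"grip": -1},{"x": 0,"y": 0,"z": 0,"ax": 0.07,"ay": 0,"az": 0,"grip": -1},{"x": 0,"y": 0,"z": 0,"ax": 0.07,"ay": 0,"az": 0,"grip": -1},{"x": 0,"y": 0,"z": 0,"ax": 0.07,"ay": 0,"az": 0,"grip": -1},{"x": 0,"y": 0,"z": 0,"ax": 0.07,"ay": 0,"az": 0,"grip": -1},{"x": 0,"y": 0,"z": 0,"ax": 0.07,"ay": 0,"az": 0,"grip": -1},{"x": 0,"y": 0,"z": 0,"ax": 0.07,"ay": 0,"az": 0,"grip": -1},{"x": 0,"y": 0,"z": 0,"ax": 0.05,"ay": 0,"az": 0,"grip": -1},{"x": 0,"y": 0,"z": 0,"ax": 0.03,"ay": 0,"az": 0,"grip": -1},{"x": 0,"y": 0,"z": 0,"ax": 0,"ay": 0,"az": 0,"grip": -1}])

```text
time: 21.2
tool_pos: [0.5331, -0.0255, 0.1485]
orientation: [-0.203, 0.678, -0.205, -0.676]
force: [1.4, -0.1, -3.7]
gripper_width: 0.0145
```

```bash
python3 -c "
from h import *
rel((.531,-.024,.148),-124.4)
"
```

```text
t 21.2 tcp [ 0.5331 -0.0255  0.1485] yaw y -123.6 xdir [ 0.002 -0.003 -1.   ] j [-0.269  0.284  1.827 -0.003  1.028  1.89 ] w 0.0145 F [ 1.4 -0.1 -3.7]
  need shift tool mm [ 0.5 -0.1  2.6] rot [ 0.014 -0.003 -0.002]
```

>>> jog_arm(rows=[{"x": 0,"y": 0,"z": 0,"ax": 0.014,"ay": 0,"az": 0,"grip": -1},{"x": 0,"y": 0,"z": 0,"ax": 0,"ay": 0,"az": 0,"grip": -1},{"x": 0,"y": 0,"z": 0,"ax": 0,"ay": 0,"az": 0,"grip": -0.5},{"x": 0,"y": 0,"z": 0,"ax": 0,"ay": 0,"az": 0,"grip": -0.2},{"x": 0,"y": 0,"z": 0,"ax": 0,"ay": 0,"az": 0,"grip": -0.2},{"x": 0,"y": 0,"z": 0,"ax": 0,"ay": 0,"az": 0,"grip": -0.2},{"x": -10,"y": 0,"z": 0,"ax": 0,"ay": 0,"az": 0,"grip": -0.2},{"x": -25,"y": 0,"z": 0,"ax": 0,"ay": 0,"az": 0,"grip": -0.2},{"x": -40,"y": 0,"z": 0,"ax": 0,"ay": 0,"az": 0,"grip": -0.2},{"x": -45,"y": 0,"z": 0,"ax": 0,"ay": 0,"az": 0,"grip": -0.2},{"x": -45,"y": 0,"z": 0,"ax": 0,"ay": 0,"az": 0,"grip": -0.2}])

```text
time: 22.3
tool_pos: [0.5295, -0.0242, 0.3153]
orientation: [0.206, -0.672, 0.209, 0.68]
force: [0.1, -1.2, -0.2]
gripper_width: 0.0355
```

```bash
python3 -c "
from h import *
rel((.45,.1,.35),-124.4)
save('scene','scene10');save('top','top10')
im=cv2.imread('pics/scene10.png')[160:280,260:400];cv2.imwrite('pics/scene10c.png',cv2.resize(im,None,fx=5,fy=5,interpolation=2))
"
```

```text
t 22.3 tcp [ 0.5295 -0.0242  0.3153] yaw y -124.16 xdir [-0.011 -0.001 -1.   ] j [-0.268  0.076  1.699 -0.004  1.378  1.9  ] w 0.0355 F [ 0.1 -1.2 -0.2]
  need shift tool mm [-33.9 -57.9 135.9] rot [ 0.004  0.009 -0.007]
```

View pics/scene10c.png

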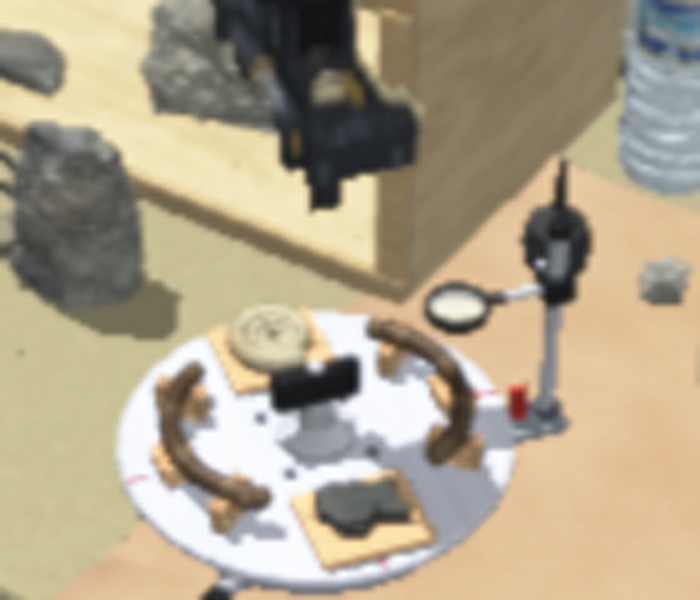

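View pics/top10.png

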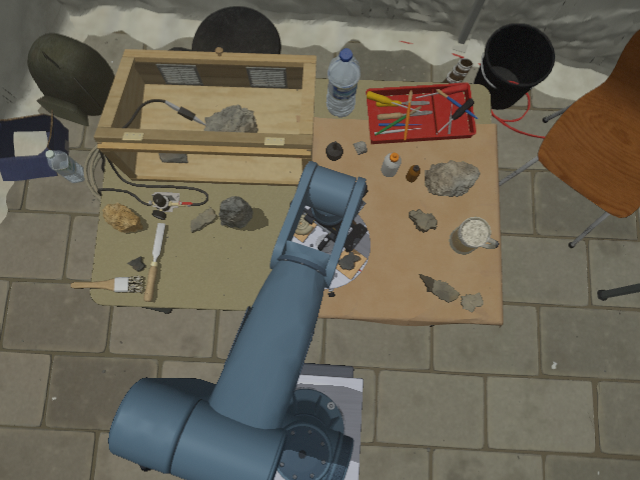

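The scene picture shows the loaded rib at the lens side, (345,238) px, in its notches, and the table half a turn on. I move the arm aside to check from above.

>>> jog_arm(rows=[{"x": -5,"y": -32,"z": 30,"ax": 0,"ay": 0,"az": 0,"grip": -0.2},{"x": 0,"y": -32,"z": 30,"ax": 0,"ay": 0,"az": 0,"grip": -0.2},{"x": 0,"y": -32,"z": 30,"ax": 0,"ay": 0,"az": 0,"grip": -0.2},{"x": 0,"y": -32,"z": 30,"ax": 0,"ay": 0,"az": 0,"grip": -0.2},{"x": 0,"y": -32,"z": 30,"ax": 0,"ay": 0,"az": 0,"grip": -0.2},{"x": 0,"y": -32,"z": 30,"ax": 0,"ay": 0,"az": 0,"grip": -0.2},{"x": 0,"y": -32,"z": 30,"ax": 0,"ay": 0,"az": 0,"grip": -0.2},{"x": 0,"y": 0,"z": 0,"ax": 0,"ay": 0,"az": 0,"grip": -0.2},{"x": 0,"y": 0,"z": 0,"ax": 0,"ay": 0,"az": 0,"grip": -0.2}])

```text
time: 23.3
tool_pos: [0.4833, 0.2879, 0.3293]
orientation: [-0.208, 0.68, -0.209, -0.671]
force: [-0.3, 0.8, 0.4]
gripper_width: 0.0352
```

```bash
python3 -c "
from h import *
rel((.45,.1,.35),-124.4)
save('scene','scene11');im,d=save('top','top11')
from ov import ov
y=-34.4; ax=np.array([.531,-.024]); b=ax+.1*np.array([np.cos(np.radians(y)),np.sin(np.radians(y))])
ov('pics/top11.png','top',b,y,.064,'pics/ov11t.png',(275,375,195,300),5.6)
ov('pics/scene11.png','scene',b,y,.064,'pics/ov11s.png',(270,390,190,290),6)
c=im[225:260,310:345].astype(int); mk=(c.max(2)<60).astype(np.uint8)
n,l,s,cc=cv2.connectedComponentsWithStats(mk); k=1+np.argmax(s[1:,4]); ys,xs=np.where(l==k)
P=np.array([at_z('top',(x+310,y+225),.102)[:2] for x,y in zip(xs,ys)]); e,V=np.linalg.eigh(np.cov(P.T)); print('bar',len(P),P.mean(0),np.degrees(np.arctan2(*V[::-1,1])))
"
```

```text
t 23.3 tcp [0.4833 0.2879 0.3293] yaw y -124.34 xdir [ 0.011 -0.006 -1.   ] j [ 0.33   0.128  1.613 -0.009  1.392  2.502] w 0.0352 F [-0.3  0.8  0.4]
  need shift tool mm [-20.  174.  -78.7] rot [ 0.001 -0.012  0.001]
bar 89 [ 0.52729028 -0.02340444] 147.02257478609033
```

View pics/ov11t.png

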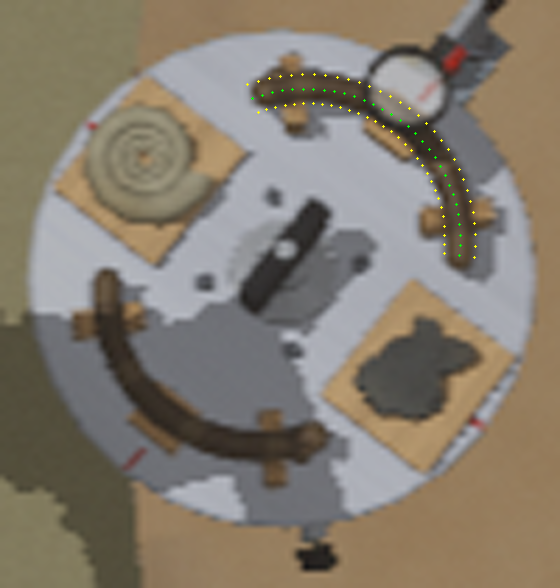

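View pics/ov11s.png

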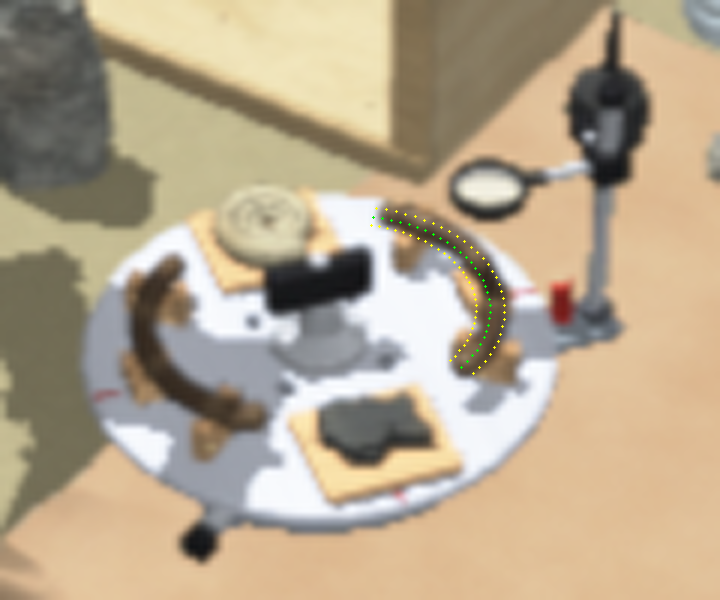

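The bar's measured angle is the same as in the start detent. The rib lies on the expected arc under the lens, about 1 px (3 mm) along the arc. Handing in.

```bash
python3 -c "
from h import *
print(env.job_done())"
```

```text
the job is handed in; nothing more can be done
None
```

The rib is in the cradle with both ends in the V notches, and the table is turned half a turn so the loaded cradle sits under the lens. I handed the job in at about 23.4 s of the 64 s allowed; no verdict is reported.

I gripped the rib at the belly, turned it about 155° and set it down with about 2 N of contact. After letting go, I gripped the bar and turned the table 180° in one go, then moved the arm clear.

What the last checks showed:
- **Seating:** measured just after I let go of it, the rib's height matched the fixed finished rib to within depth noise of a few mm. After the turn, pictures from both cameras show cork on either side of it at both notches.
- **Position along the arc:** the rib sits about 1 px (3 mm) off the expected arc, against a 10 mm allowance.
- **Table:** the grip bar measured the same angle as at the start (147.0°), so I take the table to be clicked into its detent. Its angle could not be read directly.
- **Lens stand and other things:** I saw no contact with the lens stand, and tool forces stayed below about 5 N. The other things showed no visible shift in the last pictures.

One disagreement: early on, the trained network put the cradle about 8 mm from where my own fit of the cork pieces put it. I used my fit, and the seating agreed with it.

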